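# Turn the tile over, lean it on the stand and clip it

### The job

The cork-backed tile is lying face down on the desk. Turn it over and set it gently on the clear sloping stand, cork back flat on the slope, glazed blue face showing, one short end down against the lip and centred side to side. Let go of it, then swing the chrome clip over until it is fully down along the tile's face, and leave the other things on the desk where they are.

Things in the scene. Friction and masses are not known exactly. Their poses are not given: they have to be found in the camera images.
- tile: Cork-backed ceramic tile block, 100 x 60 x 22 mm (x long, y wide, z thick), about 240 g: 14 mm blue ceramic and 8 mm cork. Origin at the centre of the ceramic face; z points from the ceramic face through to the cork, so z is up while it lies face down. The two short ends are alike. It can stand on a short end.
- tile_center (a point): Middle of the tile block, 11 mm along z from its origin.
- stand: Clear acrylic stand fixed to the desk, base 135 x 76 x 8 mm, origin under it on the desk, z up, y across. Its narrow rest (40 mm wide, 80 long) slopes 0.61 rad from level, falling towards the stand's +x (front), down to a lip 14 mm high (square to the slope). Corner of rest and lip: (40, 0, 45) mm in the stand's frame. The seated tile overhangs the rest 10 mm each side and at the top.
- stand_seat (a point): Where the middle of the tile is when it is seated: 50 mm up the slope from the lip and 11 mm off the rest. Fixed to the stand, at (5, 0, 83) mm in its frame to 1 mm.
- clip (a joint): Angle of the chrome clip, a strap 60 mm long, 16 mm wide, 4 mm thick hinged across the stand just in front of the lip. 0 = closed: strap parallel to the slope, pointing up it, 3 mm above the seated tile's face. It grows as the clip swings up and away to the front; 1.57 = square to the slope; stop at 1.95. It stays where it is left, light to move.
- clip_hinge (a point): Middle of the clip's hinge, 64 mm to the front of and 61 mm above the stand's origin; the hinge axis is the stand's y.
- clip_tip (a point): Free end of the clip, a red round bar 26 mm wide and 9 mm thick, 60 mm from the hinge.
- pen: Navy plastic pen, 140 mm long, 11 mm thick, lying along its x; a bystander.
- eraser: White eraser block, 55 x 24 x 13 mm; a bystander.
- tin: Aluminium tin with twist cap, 57 mm across, 58 mm tall, origin under it; a bystander.
- mug: White mug, 80 mm across, 90 mm tall, handle at its +y; a bystander.
- clip_holder: Empty chrome spring clip on a post, base 50 x 50 mm, 115 mm tall; a bystander.

How it is judged:
By the outcome, as a careful person would: the job done as asked, in the order asked, and still so for the second after the job is handed in, with the robot touching nothing.
It also fails if it takes over 72 s, if anything falls off the work surface, if the arm or the gripper's body presses on something with over 40 N, if the wrist force passes 120 N, or if a joint passes its speed limit or range.

### The arm

A 7-joint arm with a two-finger parallel gripper is mounted at the origin on the work surface. World frame = base frame: x ahead of the robot, y to its left, z up, the work surface at z = 0. Lengths are in m, angles in rad, forces in N, time in s.
With the tool pointing down it reaches from about 0.4 to 0.85 m from the base axis. Payload 4.5 kg.
Tool frame: the origin (TCP) lies at the very end of the fingers, on their centre line; the grasp point (between the pads) lies 19 mm behind it; z points along the fingers, y is the line along which they close (so a half turn about z gives the same grasp; the last joint's range is limited). The gripper opens to 88 mm and grips with 3 to 60 N. Pads are 18 mm wide; open, the fingers measure 123 mm over their backs; the gripper's body (75 mm by 187 mm) begins 45 mm behind the grasp point.
Start: joints at [-1.283, 0.689, -0.195, 1.565, 0.157, 0.902, -0.215], TCP at [0.157, 0.605, 0.207] pointing down, gripper open.
Joint ranges: [-3.01, 3.01], [-0.46, 2.08], [-1.47, 1.51], [0.13, 2.56], [-1, 4.14], [0.04, 2.09], [-2.66, 2.66]. Speed limits (rad/s): [2.57, 2.57, 3.14, 3.14, 3.14, 3.14, 3.14].

### API

Orientations are given as a rotation vector (axis times angle).
In Python, from cell import arm gives the robot as it stands.
- The arm moves only by the shell command python3 -m handwheel 'ROWS' [OPENING] [FORCE]. ROWS is JSON, a list of rows, each a list of 6 numbers: the shift along the tool's x, y, z in cm, then the turn, a rotation vector about the tool's x, y, z in degrees. In form: [[tx, ty, tz, ax, ay, az], ...]. A call has 1 to 12 rows; each row shifts and turns the commanded pose from where the row before left it, along the tool's axes as they then stand; what a row does not reach is not made up. A row lasts 1/10 s, in which the tool goes at most 50 mm and 8.59 degrees, less where a joint would pass 70% of its speed; a pose out of reach is approached as far as the arm can. A call with a gripper value outside its range is refused whole. OPENING is the closure, from -1 (fully open) to 1 (shut), set as the call begins (- or left out, the last holds). The fingers move at their own pace and stop on an object; FORCE is the grip in N (left out, the last holds). Time passes only in rows, so rows that do not move let the fingers close. It gives the time, the measured TCP pose, the force, the opening and the grip force at its end, in the units of the state.
- arm.sense(): the state, without advancing time (a new reading comes with each control period).
- arm.read_camera(name): name is "scene" or "top" or "wrist"; returns a dict with "pixels" (420x560x3 uint8, red, green, blue), "range_z" (420x560 float32, m along the optical axis (not along the pixel's ray), 0 where there is no reading), "vertical_fov" (degrees; the focal length in pixels is half the picture's height over the tangent of half this angle, whatever the lens; pixels are square), "cx", "cy" (the principal point, pixels), "eye" and "orientation" of the camera in the world; the wrist camera has in their place "mount" (4x4, takes a point from camera to tool coordinates, whose origin is the TCP and whose axes are the flange's). Camera axes: x right, y up, looking along -z (the intrinsics and any distortion apply to the point x, -y, -z); pixel columns grow to the right and rows downward; lengths in m; the calibration is good to about 2 mm. A picture is of the moment at which its call begins: read the wrist's pose just before it.
- arm.hand_in(): hands the job in; it is judged then, once.
Trained networks look in a picture, given as the dict that the camera call returned (one of the last four; its "shot" number tells which), for a name from the list of things; names that differ only in an ending like _2 or _b are one class to them, and where a whole thing is asked for, a point or a joint stands for the part that bears it (a point fixed in the world has none). Each returns a list of dicts, best first, with "score" (0 to 1); they miss things now and then, are a little off and sometimes report something else, mostly with a low value. They report only what shows in the picture. A call takes as long as a camera call.
- arm.search_frame(picture, thing): "extent" ([left, top, right, bottom] in pixels, round what is visible of it).
The state is a dict: "time": time; "joints": joint angles; "joint_vel": joint speeds; "joint_torque": joint torques, N m; "tcp_pos": TCP position; "eef_rot": TCP orientation; "force": force on the tool from outside, world axes, zero at the start; "torque": the same for the moment, N m; "opening": finger opening in m; "grasp_force": force on a finger pad.
Only numpy, scipy, OpenCV 4.12 (cv2) and the standard library are available. Lean on these libraries where they do the work, as an engineer would, in place of code of your own. Each camera call takes 0.05 s, during which the arm holds its last target. There are 200 camera calls.

## Working session

There is one attempt and no reset: what is moved stays moved. The work goes in short steps, Python scripts to look and compute and a shell command to move; the robot and the scene stay as the last step left them, time stands still between calls to the robot, and variables do not carry over. Pictures are saved under pics/ and viewed, at most 12 in all, crops included, and the job is handed in when it is done.

```bash
mkdir -p pics; ls; cat > h.py <<'E'
import numpy as np, cv2
from scipy.spatial.transform import Rotation as R
from cell import arm
def K(p):
    f=p["pixels"].shape[0]/2/np.tan(np.radians(p["vertical_fov"])/2); return f,p["cx"],p["cy"]
def cloud(p,T=None):
    f,cx,cy=K(p); d=p["range_z"]; v,u=np.mgrid[:d.shape[0],:d.shape[1]]
    P=np.stack([(u-cx)/f*d,-(v-cy)/f*d,-d],-1)
    if T is None:
        o=np.array(p["orientation"]); M=o if o.shape==(3,3) else R.from_rotvec(o).as_matrix() if o.size==3 else None
        return P@M.T+np.array(p["eye"])
    return P@T[:3,:3].T+T[:3,3]
def save(p,n): cv2.imwrite("pics/"+n,p["pixels"][...,::-1])
E
python3 - <<'E'
from h import *
s=arm.sense(); print({k:np.round(v,3).tolist() for k,v in s.items()})
for n in ["scene","top"]:
    p=arm.read_camera(n); save(p,n+"0.png")
    print(n,{k:v for k,v in p.items() if k not in("pixels","range_z")})
    C=cloud(p)
    for t in ["tile","stand","clip","clip_tip","pen","eraser","tin","mug","clip_holder"]:
        r=arm.search_frame(p,t)
        for q in r[:2]:
            l,a,b,c=q["extent"]; u,v=int((l+b)/2),int((a+c)/2); print(t,round(q["score"],2),np.round(q["extent"]).tolist(),np.round(C[min(v,419),min(u,559)],3))
E
```

```text
pics
{'time': 0.0, 'joints': [-1.283, 0.69, -0.194, 1.566, 0.157, 0.903, -0.215], 'joint_vel': [-0.0, 0.0, -0.0, 0.0, -0.001, 0.001, -0.001], 'joint_torque': [-0.0, -52.755, -1.267, -15.343, -0.053, 0.007, 0.0], 'tcp_pos': [0.157, 0.604, 0.206], 'eef_rot': [-0.397, -3.116, 0.003], 'force': [0.141, -0.393, -0.67], 'torque': [0.01, -0.075, 0.005], 'grasp_force': 0.0, 'opening': 0.088}
scene {'vertical_fov': 57.48629720173564, 'cx': 274.5438631864083, 'cy': 209.81176210993996, 'eye': array([ 0.96292399, -0.18427195,  0.79099826]), 'orientation': array([0.44411294, 0.23159894, 0.89738685]), 'shot': 1}
tile 0.7 [133.0, 226.0, 187.0, 268.0] [ 0.557 -0.199  0.024]
stand 0.92 [244.0, 108.0, 311.0, 165.0] [0.494 0.172 0.054]
clip 0.49 [290.0, 133.0, 309.0, 144.0] [0.559 0.185 0.101]
clip_tip 0.48 [288.0, 128.0, 310.0, 142.0] [0.491 0.245 0.003]
pen 0.79 [244.0, 229.0, 291.0, 273.0] [ 0.699 -0.014 -0.   ]
eraser 0.79 [169.0, 322.0, 187.0, 356.0] [ 0.745 -0.265  0.015]
tin 0.8 [331.0, 212.0, 358.0, 247.0] [0.778 0.131 0.058]
tin 0.34 [245.0, 109.0, 311.0, 166.0] [0.496 0.173 0.052]
mug 0.91 [37
[... 365 characters left out ...]
85.0] [ 0.552 -0.202  0.02 ]
stand 0.59 [200.0, 241.0, 242.0, 331.0] [0.482 0.174 0.06 ]
stand 0.49 [228.0, 142.0, 253.0, 171.0] [0.758 0.145 0.059]
clip 0.56 [203.0, 240.0, 221.0, 267.0] [0.548 0.192 0.094]
clip_tip 0.5 [202.0, 242.0, 222.0, 268.0] [0.544 0.192 0.088]
pen 0.74 [310.0, 156.0, 321.0, 219.0] [ 0.705 -0.019  0.01 ]
eraser 0.54 [420.0, 164.0, 435.0, 188.0] [ 0.737 -0.266  0.014]
eraser 0.35 [230.0, 141.0, 256.0, 171.0] [0.76  0.141 0.06 ]
tin 0.92 [226.0, 140.0, 258.0, 172.0] [0.759 0.143 0.057]
tin 0.63 [418.0, 163.0, 436.0, 188.0] [ 0.737 -0.266  0.014]
mug 0.87 [96.0, 165.0, 152.0, 214.0] [0.69  0.405 0.005]
clip_holder 0.69 [345.0, 132.0, 375.0, 164.0] [ 0.79  -0.115  0.031]
```

View pics/scene0.png

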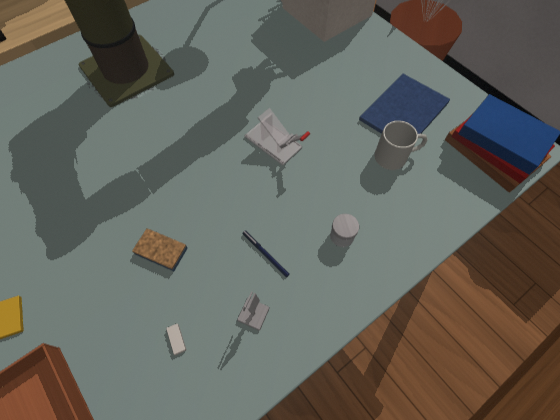

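View pics/top0.png

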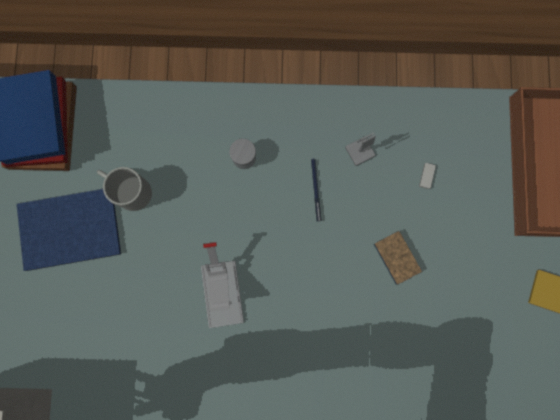

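The pictures agree with the networks. The tile lies cork up at about scene (160,249) and top (400,257). The stand is at top (222,292) with its front towards world +x, and the red clip tip at top (210,245) is swung open. Next I measure poses from the point clouds and test two kinematic hypotheses so I can check reach.

```bash
python3 - <<'E'
from h import *
for n in ["top","scene"]:
    p=arm.read_camera(n); C=cloud(p); X=C.reshape(-1,3); rgb=p["pixels"].reshape(-1,3).astype(int)
    desk=X[(abs(X[:,0]-.6)<.02)&(abs(X[:,1]-.05)<.03)]; print(n,"desk z",np.median(desk[:,2]))
    m=(abs(X[:,0]-.555)<.09)&(abs(X[:,1]+.2)<.09)&(X[:,2]>.012)&(X[:,2]<.035)
    r=cv2.minAreaRect((X[m,:2]*1000).astype(np.float32)); print("tile",m.sum(),np.median(X[m,2]),r, np.round(cv2.boxPoints(r)))
    # stand base
    for lo,hi in [(.004,.014),(.02,.2)]:
        m=(abs(X[:,0]-.49)<.11)&(abs(X[:,1]-.17)<.08)&(X[:,2]>lo)&(X[:,2]<hi)
        r=cv2.minAreaRect((X[m,:2]*1000).astype(np.float32)); print("stand",lo,m.sum(),r)
    red=(rgb[:,0]>110)&(rgb[:,1]<70)&(rgb[:,2]<70)&(abs(X[:,0]-.53)<.1)&(abs(X[:,1]-.19)<.06)&(X[:,2]>.03)
    print("red",red.sum(),np.median(X[red],0),X[red].min(0),X[red].max(0))
s=arm.sense(); q=s["joints"]; print("Rtool",R.from_rotvec(s["eef_rot"]).as_matrix().round(3).tolist())
z=lambda a:R.from_rotvec([0,0,a]);y=lambda a:R.from_rotvec([0,a,0])
for s4 in(1,-1):
  for s6 in (1,-1):
    M=z(q[0])*y(q[1])*z(q[2])*y(s4*q[3])*z(q[4])*y(s6*q[5])*z(q[6]); print(s4,s6,M.as_matrix()[:,2].round(3), M.as_matrix()[:,1].round(3))
p=arm.read_camera("wrist"); print(p["mount"])
E
```

```text
top desk z 0.00020635799048129844
tile 1335 0.022155483593107483 ((554.021728515625, -198.7395477294922), (99.7955551147461, 61.272178649902344), 29.405908584594727) [[ 496. -197.]
 [ 526. -250.]
 [ 613. -201.]
 [ 582. -148.]]
stand 0.004 1507 ((490.42926025390625, 170.2867431640625), (158.78338623046875, 218.7245330810547), 89.86426544189453)
stand 0.02 1109 ((501.47625732421875, 184.24722290039062), (135.15396118164062, 40.602821350097656), 10.010540008544922)
red 38 [0.56238749 0.1949081  0.11165894] [0.5580752  0.1838089  0.10749953] [0.56682649 0.20586594 0.11752377]
scene desk z 0.00040748011159807973
tile 1264 0.022708448956370142 ((555.74658203125, -199.85903930664062), (101.84709167480469, 60.777252197265625), 29.52190399169922) [[ 496. -199.]
 [ 526. -251.]
 [ 615. -201.]
 [ 585. -148.]]
stand 0.004 838 ((492.25933837890625, 169.88922119140625), (128.9208221435547, 191.42852783203125), 71.79463958740234)
stand 0.02 820 ((503.5791015625, 182.86903381347656), (134.8647918701172, 42.75653839111328), 9.215331077575684)
red 31 [0.5662845  0.19399986 0.11161397] [0.56275079 0.1820638  0.10699288] [0.56992336 0.20729123 0.11446605]
Rtool [[-0.968, 0.251, -0.0], [0.251, 0.968, 0.0], [0.0, 0.0, -1.0]]
1 1 [-0. -0. -1.] [ 0.968  0.251 -0.   ]
1 -1 [ 0.038 -0.972  0.232] [ 0.978 -0.012 -0.208]
-1 1 [0.243 0.023 0.97 ] [ 0.97   0.017 -0.244]
-1 -1 [-0.278  0.941 -0.191] [ 0.96   0.277 -0.033]
[[ 1.41447662e-03  9.49387249e-01  3.14104840e-01  8.26145213e-02]
 [ 9.99998955e-01 -1.24934525e-03 -7.27026968e-04  4.70815259e-04]
 [-2.97804744e-04  3.14105540e-01 -9.49388025e-01 -1.77527516e-01]
 [ 0.00000000e+00  0.00000000e+00  0.00000000e+00  1.00000000e+00]]
```

```bash
python3 -m handwheel '[[-3.8,-0.9,-0.75,0,0,0],[-3.8,-0.9,-0.75,0,0,0],[-3.8,-0.9,-0.75,0,0,0],[-3.8,-0.9,-0.75,0,0,0],[-3.8,-0.9,-0.75,0,0,0],[-3.8,-0.9,-0.75,0,0,0],[-3.8,-0.9,-0.75,0,0,0],[-3.8,-0.9,-0.75,0,0,0],[-3.8,-0.9,-0.75,0,0,0],[-3.8,-0.9,-0.75,0,0,0]]' -1
cat > fit.py <<'E'
from h import *
import json,sys
try: D=json.load(open("log.json"))
except Exception: D=[]
s=arm.sense(); D.append([list(map(float,s[k])) for k in("joints","tcp_pos","eef_rot")]); json.dump(D,open("log.json","w"))
print([np.round(s[k],3).tolist() for k in("time","joints","tcp_pos","eef_rot")])
E
echo '[[[-1.283,0.69,-0.194,1.566,0.157,0.903,-0.215],[0.157,0.604,0.206],[-0.397,-3.116,0.003]]]' > log.json
python3 fit.py
```

```text
time: 2.15
tcp_pos: [0.5034, 0.4215, 0.2823]
eef_rot: [-0.398, -3.116, -0.0]
force: [0.6, 0.5, -1.1]
opening: 0.0883
grasp_force: 0.0
[2.15, [-0.651, 0.666, -0.226, 1.36, 0.153, 1.133, 0.422], [0.503, 0.421, 0.282], [-0.398, -3.116, -0.0]]
```

```bash
cat > kin.py <<'E'
from h import *
import itertools,json
from scipy.optimize import least_squares
def fk(q,s,L,yaw):
    M=R.identity(); p=np.zeros(3)
    p=p+[0,0,L[0]]
    for i,ax in enumerate("zyzyzyz"):
        M=M*R.from_euler(ax,s[i]*q[i])
        if i==2: p=p+M.apply([L[4],0,L[1]])
        if i==3: p=p+M.apply([L[5],0,0])
        if i==4: p=p+M.apply([0,0,L[2]])
        if i==6: p=p+M.apply([0,0,L[3]])
    return p,M*R.from_euler("z",yaw)
def load():
    m=json.load(open("model.json")); return m["s"],m["L"],m["yaw"]
E
cat > dofit.py <<'E'
from kin import *
D=json.load(open("log.json")); best=[]
for s in itertools.product([-1,1],[1],[-1,1],[-1,1],[-1,1],[-1,1],[-1,1]):
  for yaw in (0,np.pi/2,np.pi,-np.pi/2):
    def res(L):
        r=[]
        for q,p,e in D:
            P,M=fk(q,s,L,yaw); r+=list(P-p)+list(.3*(M.inv()*R.from_rotvec(e)).as_rotvec())
        r+=list(.01*(np.array(L[4:])))
        return r
    o=np.linalg.norm(res([.36,.42,.4,.3,0,0])[3:6])
    f=least_squares(res,[.36,.42,.4,.3,0,0]); best.append((f.cost,s,yaw,f.x.round(4).tolist(),np.abs(f.fun[:-2]).max()))
best.sort(key=lambda b:b[0])
for b in best[:4]: print(b)
json.dump(dict(s=best[0][1],yaw=best[0][2],L=best[0][3]),open("model.json","w"))
E
python3 dofit.py
```

```text
(np.float64(2.7596339439957213e-06), (-1, 1, -1, 1, -1, 1, -1), 1.5707963267948966, [25.0933, 0.6792, 0.2238, 25.4575, -0.0616, -0.1898], np.float64(0.0008803720894919875))
(np.float64(0.008687155529672691), (-1, 1, -1, 1, 1, 1, -1), 1.5707963267948966, [-0.1757, 0.5487, 0.3485, -0.183, 0.0032, 0.0003], np.float64(0.07605389464394015))
(np.float64(0.01602632982441482), (-1, 1, 1, 1, -1, 1, -1), 1.5707963267948966, [-0.3675, 0.5219, 0.3523, -0.3769, -0.0077, -0.0247], np.float64(0.10669640670924722))
(np.float64(0.021922887072390054), (-1, 1, 1, 1, 1, 1, -1), 1.5707963267948966, [-2.9665, 1.2039, 0.4067, -2.2238, -0.5352, 0.0797], np.float64(0.1493121218519908))
```

```bash
cat > plan.py <<'E'
from h import *
from kin import *
from scipy.linalg import logm,expm
def T(p,Rm):
    M=np.eye(4); M[:3,:3]=Rm; M[:3,3]=p; return M
def frame(z,y):
    z=np.array(z,float)/np.linalg.norm(z); y=np.array(y,float); y-=z*(y@z); y/=np.linalg.norm(y); return np.stack([np.cross(y,z),y,z],1)
def now():
    s=arm.sense(); return T(s["tcp_pos"],R.from_rotvec(s["eef_rot"]).as_matrix())
def rows(A,B,n=None,vmax=4.0,wmax=8.0):
    "constant row (tool axes, cm, deg) repeated n times from pose A to pose B"
    D=np.linalg.inv(A)@B; X=np.real(logm(D))
    if n is None:
        w=np.degrees(np.linalg.norm(R.from_matrix(D[:3,:3]).as_rotvec())); v=100*np.linalg.norm(X[:3,3])
        n=max(1,int(np.ceil(max(v/vmax,w/wmax))))
    E=expm(X/n); r=np.r_[E[:3,3]*100,np.degrees(R.from_matrix(E[:3,:3]).as_rotvec())]
    r=np.round(r,2); print(n,"x",r.tolist()); return r,n
LO=np.array([-3.01,-.46,-1.47,.13,-1,.04,-2.66]);HI=np.array([3.01,2.08,1.51,2.56,4.14,2.09,2.66])
def ik(B,q0):
    s,L,yaw=load()
    def res(q):
        p,M=fk(q,s,L,yaw); return np.r_[10*(p-B[:3,3]),3*(M.inv()*R.from_matrix(B[:3,:3])).as_rotvec(),.002*(q-q0)]
    q0=np.clip(q0,LO+.01,HI-.01); f=least_squares(res,q0,bounds=(LO,HI)); e=np.abs(f.fun[:6]).max(); return f.x,e
def follow(A,r,n,q):
    E=T(r[:3]/100,R.from_rotvec(np.radians(r[3:])).as_matrix())
    for i in range(n):
        A=A@E; q2,e=ik(A,q)
        if e>.005 or np.abs(q2-q).max()>.2 : print("step",i,"err",round(e,4),"dq",np.round(q2-q,2))
        q=q2
    print("end q",q.round(2)); return A,q
E
python3 - <<'E'
from plan import *
A=now(); t=np.radians(25); L=np.array([.871,.491,0]); y=[-.491,.871,0]
B=T([.60,-.0,.28],frame(-L*np.sin(t)+np.array([0,0,-1])*np.cos(t),y))
r,n=rows(A,B,12)
for i in range(1,13,3):
    C=A@np.linalg.matrix_power(T(r[:3]/100,R.from_rotvec(np.radians(r[3:])).as_matrix()),i); print(C[:3,3].round(3))
E
```

```text
12 x [-0.49, -3.66, 0.03, 0.8, 1.98, -3.6]
[0.499 0.385 0.282]
[0.5   0.274 0.283]
[0.521 0.166 0.283]
[0.562 0.063 0.282]
```

```bash
python3 -m handwheel '[[-0.5,-3.65,0,0.8,2,-3.6],[-0.5,-3.65,0,0.8,2,-3.6],[-0.5,-3.65,0,0.8,2,-3.6],[-0.5,-3.65,0,0.8,2,-3.6],[-0.5,-3.65,0,0.8,2,-3.6],[-0.5,-3.65,0,0.8,2,-3.6],[-0.5,-3.65,0,0.8,2,-3.6],[-0.5,-3.65,0,0.8,2,-3.6],[-0.5,-3.65,0,0.8,2,-3.6],[-0.5,-3.65,0,0.8,2,-3.6],[-0.5,-3.65,0,0.8,2,-3.6],[-0.5,-3.65,0,0.8,2,-3.6]]'
python3 fit.py; python3 dofit.py
```

```text
time: 3.35
tcp_pos: [0.6011, 0.0004, 0.2824]
eef_rot: [0.69, -2.621, 0.152]
force: [1.4, 0.1, -0.9]
opening: 0.0883
grasp_force: 0.0
[3.35, [-0.01, 0.843, -0.373, 1.095, 0.356, 1.688, 1.72], [0.601, 0.0, 0.282], [0.69, -2.621, 0.152]]
(np.float64(0.0004910172243333494), (-1, 1, -1, 1, -1, 1, -1), 1.5707963267948966, [0.1795, 0.7135, 0.3192, 0.3998, -0.1061, -0.0144], np.float64(0.018925105915461038))
(np.float64(0.034030404558154016), (-1, 1, -1, 1, 1, 1, -1), 1.5707963267948966, [-0.6207, 1.0333, 0.1696, 0.3073, -0.3739, -0.2564], np.float64(0.20964803928105866))
(np.float64(0.04520988378706208), (-1, 1, 1, 1, -1, 1, -1), 1.5707963267948966, [-1.2589, 2.1003, 0.0688, 0.7667, -0.9756, -0.0494], np.float64(0.19700974388243975))
(np.float64(0.05143461939553554), (-1, 1, 1, 1, 1, 1, -1), 1.5707963267948966, [-0.029, 0.706, 0.2675, 0.2951, -0.1213, -0.1069], np.float64(0.18535625196821734))
```

```bash
sed -i 's/        if i==6: p/        if i==5: p=p+M.apply([L[6],0,0])\n        if i==6: p/' kin.py; sed -i 's/\[.36,.42,.4,.3,0,0\]/[.36,.42,.4,.3,0,0,0]/g; s/fun\[:-2\]/fun[:-3]/' dofit.py; python3 dofit.py | head -1
```

```text
(np.float64(0.0002594945386899254), (-1, 1, -1, 1, -1, 1, -1), 1.5707963267948966, [0.2242, 0.8478, 0.2354, 0.4261, 0.1002, 0.0383, 0.1468], np.float64(0.012442197825382584))
```

```bash
python3 - <<'E'
from kin import *
D=json.load(open("log.json")); s,L,yaw=load()
for q,p,e in D:
    P,M=fk(q,s,L,yaw); print((P-p).round(4),(M.inv()*R.from_rotvec(e)).as_rotvec().round(4))
# general offset vectors per link, ridge
base=np.zeros((7,3)); base[0]=[0,0,.36];base[2]=[0,0,.42];base[4]=[0,0,.4];base[6]=[0,0,.3]
rowsA=[];b=[]
for q,p,e in D:
    M=R.identity(); A=[np.eye(3)]
    for i,ax in enumerate("zyzyzyz"):
        M=M*R.from_euler(ax,s[i]*q[i]); A.append(M.as_matrix())
    rowsA.append(np.hstack(A)); b.append(p)
A=np.vstack(rowsA); b=np.hstack(b); x0=np.r_[0,0,.36,np.zeros(3),np.zeros(3),0,0,.42,np.zeros(3),0,0,.4,np.zeros(3),0,0,.3]
x=x0+np.linalg.lstsq(np.vstack([A,.02*np.eye(24)]),np.r_[b-A@x0,np.zeros(24)],rcond=None)[0]
print(x.reshape(8,3).round(3)); print((A@x-b).round(4))
E
```

```text
[-0.0064  0.0052  0.0079] [-0.0001  0.0005 -0.001 ]
[-0.0124  0.0032 -0.0118] [0. 0. 0.]
[ 0.0047 -0.0066  0.0039] [0. 0. 0.]
[[ 0.006 -0.008  0.373]
 [ 0.017 -0.009  0.013]
 [ 0.011 -0.009  0.022]
 [-0.001 -0.016  0.442]
 [-0.004 -0.016 -0.022]
 [ 0.01  -0.006  0.378]
 [-0.03  -0.006  0.001]
 [-0.008  0.015  0.301]]
[-0.  0. -0. -0. -0.  0.  0.  0.  0.]
```

```bash
cat > kin.py <<'E'
from h import *
import json
from scipy.optimize import least_squares
S=[-1,1,-1,1,-1,1,-1]; YAW=np.pi/2
def frames(q):
    M=R.identity(); A=[np.eye(3)]
    for i,ax in enumerate("zyzyzyz"):
        M=M*R.from_euler(ax,S[i]*q[i]); A.append(M.as_matrix())
    return A,M*R.from_euler("z",YAW)
def fk(q,X):
    A,M=frames(q); return np.hstack(A)@X,M
def load(): return np.array(json.load(open("model.json")))
E
cat > dofit.py <<'E'
from kin import *
D=json.load(open("log.json"))
A=np.vstack([np.hstack(frames(q)[0]) for q,p,e in D]); b=np.hstack([p for q,p,e in D])
best=None
for cols in ([2,11,17,23],[2,11,17,23,4],[2,11,17,23,10],[2,11,17,23,4,10],[2,11,17,23,4,10,16],[2,11,17,23,9,12,18],[2,11,17,23,9,12,18,10],[2,11,17,23,4,10,16,18]):
    w=np.array([1e-4 if c in(2,11,17,23) else 2e-3 for c in cols]); p0=np.array([{2:.36,11:.42,17:.4,23:.3}.get(c,0) for c in cols])
    x=p0+np.linalg.lstsq(np.vstack([A[:,cols],np.diag(w)]),np.r_[b-A[:,cols]@p0,0*p0],rcond=None)[0]
    e=np.abs(A[:,cols]@x-b).max(); print(cols,x.round(4),e.round(5))
    if best is None or e<best[0]: X=np.zeros(24); X[cols]=x; best=(e,X)
json.dump(best[1].tolist(),open("model.json","w"))
E
python3 dofit.py
sed -i 's/s,L,yaw=load()/X=load()/; s/fk(q,s,L,yaw)/fk(q,X)/' plan.py
```

```text
[2, 11, 17, 23] [0.2226 0.7131 0.2376 0.3992] 0.02115
[2, 11, 17, 23, 4] [ 0.3268  0.5752  0.3408  0.353  -0.0443] 0.00092
[2, 11, 17, 23, 10] [ 0.3626  0.5536  0.3485  0.3611 -0.0474] 0.00059
[2, 11, 17, 23, 4, 10] [ 0.3474  0.5627  0.3453  0.3576 -0.019  -0.0271] 0.00013
[2, 11, 17, 23, 4, 10, 16] [ 0.3468  0.5631  0.3454  0.3573 -0.0204 -0.0265  0.0008] 0.00013
[2, 11, 17, 23, 9, 12, 18] [0.2247 0.8491 0.2346 0.4263 0.1022 0.0388 0.1482] 0.0124
[2, 11, 17, 23, 9, 12, 18, 10] [ 0.3532  0.5602  0.346   0.3605  0.0007 -0.0027  0.0041 -0.0457] 8e-05
[2, 11, 17, 23, 4, 10, 16, 18] [ 0.3473  0.5647  0.3459  0.3583 -0.0185 -0.0303  0.003   0.0016] 8e-05
```

```bash
cat > feas.py <<'E'
from plan import *
q0=np.array(arm.sense()["joints"]); down=np.array([0,0,-1.]); rng=np.random.default_rng(0)
def solve(B):
    best=None
    for k in range(5):
        q,e=ik(B,q0 if k==0 else np.clip(q0+rng.normal(0,.5,7),LO,HI))
        if e<.002:
            m=min((q-LO).min(),(HI-q).min())
            if best is None or m>best[0]: best=(m,q)
            if m>.15: break
    return best
def pose(grasp,g,t,ysgn):
    g=np.array([np.cos(g),np.sin(g),0]); z=g*np.sin(t)+down*np.cos(t); F=frame(z,ysgn*np.cross([0,0,1],g)); return T(np.array(grasp)+.019*z,F)
def show(n,b): print(n,"-" if b is None else (round(b[0],2),b[1].round(2).tolist()))
d=np.radians
for t1 in(35,45,55):
    for a in(29.4,209.4):
        for s in(1,-1): show(("pick",t1,a,s),solve(pose([.555,-.199,.022],d(a),d(t1),s)))
for g in range(0,360,45):
    for ts in (35,45,55): show(("stand",ts,g),max([solve(pose([.52,-.1,.06],d(g),d(ts),s)) or (-1,np.zeros(7)) for s in(1,-1)],key=lambda b:b[0]))
    for t2 in (20,35): show(("regrasp",t2,g),max([solve(pose([.52,-.1,.08],d(g+180),d(t2),s)) or (-1,np.zeros(7)) for s in(1,-1)],key=lambda b:b[0]))
for t2 in(20,35,50):
    for s in(1,-1): show(("place",t2,s),solve(pose([.463,.177,.1],d(9.6),d(55-t2),s)))
E
python3 feas.py
```

```text
('pick', 35, 29.4, 1) (np.float64(0.22), [1.24, 1.35, -1.25, 2.12, 1.86, 0.63, 1.03])
('pick', 35, 29.4, -1) (np.float64(0.0), [0.94, 1.07, -0.63, 2.13, 3.24, 0.22, 2.66])
('pick', 35, 209.4, 1) (np.float64(0.87), [-0.06, 1.21, 0.32, 1.29, 0.06, 1.16, -0.97])
('pick', 35, 209.4, -1) (np.float64(0.77), [0.2, 1.18, -0.28, 1.29, 0.57, 1.32, 1.78])
('pick', 45, 29.4, 1) (np.float64(0.22), [1.34, 1.45, -1.25, 2.15, 2.07, 0.52, 0.98])
('pick', 45, 29.4, -1) (np.float64(0.0), [1.1, 1.19, -0.75, 2.16, 3.42, 0.3, 2.66])
('pick', 45, 209.4, 1) (np.float64(0.66), [-0.21, 1.42, 0.74, 1.13, -0.26, 1.38, -0.72])
('pick', 45, 209.4, -1) (np.float64(0.56), [0.14, 1.27, -0.24, 1.13, 0.57, 1.53, 1.81])
('pick', 55, 29.4, 1) (np.float64(0.06), [1.48, 1.68, -1.41, 2.15, 2.02, 0.56, 1.24])
('pick', 55, 29.4, -1) (np.float64(0.0), [1.25, 1.34, -0.85, 2.15, 3.6, 0.33, 2.66])
('pick', 55, 209.4, 1) (np.float64(0.5), [-0.2, 1.52, 0.72, 0.94, -0.16, 1.59, -0.8])
('pick', 55, 209.4, -1) (np.float64(0.34), [0.09, 1.39, -0.2, 0.95, 0.58, 1.75, 1.85])
('stand', 35, 0) (np.float64(0.0), [0.85, 1.31, -1.35, 2.56, 2
[... 2883 characters left out ...]
)
('stand', 45, 315) (np.float64(0.07), [0.36, 1.4, -1.28, 2.49, 1.88, 2.02, -1.33])
('stand', 55, 315) (np.float64(0.04), [0.14, 1.39, -0.97, 2.52, 1.91, 2.04, 1.5])
('regrasp', 20, 315) (np.float64(0.82), [0.27, 0.92, -0.1, 1.66, -0.15, 0.86, 1.1])
('regrasp', 35, 315) (np.float64(0.82), [0.36, 1.05, -0.15, 1.42, -0.18, 1.21, 1.14])
('place', 20, 1) -
('place', 20, -1) -
('place', 35, 1) (np.float64(0.15), [0.14, 1.0, -1.25, 2.41, 1.73, 1.11, -0.56])
('place', 35, -1) (np.float64(0.15), [-0.05, 0.83, -0.85, 2.41, 1.89, 0.77, 2.42])
('place', 50, 1) (np.float64(0.15), [-0.49, 0.72, 0.02, 2.14, 0.06, 0.19, 1.2])
('place', 50, -1) (np.float64(0.0), [-0.71, 0.78, 0.39, 2.15, -1.0, 0.3, -0.87])
```

```bash
cat > feas2.py <<'E'
import io,contextlib
with contextlib.redirect_stdout(io.StringIO()): from feas import *
for t in (5,0,-5,-10):
    for s in(1,-1): show(("place t2=",55-t,"s",-s),solve(pose([.462,.176,.092],d(9.6),d(t),s)))
out=[]
for loc in ([.5,-.2],[.55,-.2],[.5,-.1],[.58,-.12]):
    for g in (60,75,90,105,120,240,255,270,285,300):
        st=[solve(pose(loc+[.06],d(g),d(45),s)) for s in(1,-1)]; rg=[solve(pose(loc+[.065],d(g+180),d(55),s)) for s in(1,-1)]
        for i,a in enumerate(st):
            for j,b in enumerate(rg):
                if a and b: out.append((min(a[0],b[0]),loc,g,"stand s",1-2*i,a[1].round(2).tolist(),"regrasp s",1-2*j,b[1].round(2).tolist()))
for o in sorted(out,key=lambda o:-o[0])[:14]: print(o)
E
python3 feas2.py
```

```text
('place t2=', 50, 's', -1) (np.float64(0.13), [-0.49, 0.74, 0.03, 2.15, 0.05, 0.17, 1.22])
('place t2=', 50, 's', 1) -
('place t2=', 55, 's', -1) (np.float64(0.29), [-0.42, 0.75, -0.07, 2.06, 0.14, 0.33, 1.14])
('place t2=', 55, 's', 1) (np.float64(0.0), [-0.78, 0.86, 0.57, 2.07, -1.0, 0.51, -0.85])
('place t2=', 60, 's', -1) (np.float64(0.44), [-0.35, 0.77, -0.16, 1.98, 0.18, 0.48, 1.11])
('place t2=', 60, 's', 1) (np.float64(0.0), [-0.84, 0.96, 0.75, 1.98, -1.0, 0.74, -0.84])
('place t2=', 65, 's', -1) (np.float64(0.59), [-0.29, 0.81, -0.23, 1.9, 0.19, 0.63, 1.11])
('place t2=', 65, 's', 1) (np.float64(0.02), [-0.87, 1.04, 0.86, 1.9, -0.98, 0.93, -0.85])
(np.float64(0.5477900657124126), [0.58, -0.12], 105, 'stand s', -1, [0.52, 1.17, -0.17, 1.29, -0.45, 1.25, 0.94], 'regrasp s', 1, [-0.09, 1.13, -0.48, 1.97, 1.52, 1.4, -1.5])
(np.float64(0.5477900657124126), [0.58, -0.12], 105, 'stand s', -1, [0.52, 1.17, -0.17, 1.29, -0.45, 1.25, 0.94], 'regrasp s', -1, [-0.11, 1.13, -0.44, 1.97, 1.51, 1.35, 1.64])
(np.float64(0.5269796662538646), [0.58, -0.12], 285, 'stand s', 1, [-0.25, 1.02, -0
[... 1298 characters left out ...]
, 0.97])
(np.float64(0.4357334084949046), [0.55, -0.2], 90, 'stand s', -1, [0.67, 1.14, -0.13, 1.4, -0.56, 1.16, 0.97], 'regrasp s', -1, [-0.02, 1.12, -0.36, 1.89, 1.37, 1.3, 1.68])
(np.float64(0.4183431038335811), [0.55, -0.2], 270, 'stand s', -1, [0.09, 1.05, -0.42, 1.91, 1.38, 1.18, 1.75], 'regrasp s', -1, [0.74, 1.23, -0.18, 1.29, -0.58, 1.32, 0.98])
(np.float64(0.410156203495595), [0.5, -0.2], 90, 'stand s', -1, [0.7, 1.11, -0.09, 1.54, -0.59, 1.1, 1.08], 'regrasp s', -1, [0.01, 1.12, -0.42, 2.03, 1.41, 1.34, 1.52])
(np.float64(0.39830227029392784), [0.5, -0.2], 270, 'stand s', 1, [0.11, 1.05, -0.47, 2.06, 1.43, 1.19, -1.54], 'regrasp s', -1, [0.77, 1.19, -0.14, 1.43, -0.6, 1.27, 1.08])
```

```bash
python3 -m handwheel '[[0,0,0,0,0,8],[0,0,0,0,0,8],[0,0,0,0,0,8],[0,0,0,0,0,8],[0,0,0,0,0,8],[0,0,0,0,0,8],[0,0,0,0,0,8],[0,0,0,0,0,8],[0,0,0,0,0,8],[0,0,0,0,0,8],[0,0,0,0,0,8],[0,0,0,0,0,8]]' >/dev/null
python3 -m handwheel '[[0,0,0,0,0,8],[0,0,0,0,0,8],[0,0,0,0,0,8],[0,0,0,0,0,8],[0,0,0,0,0,8],[0,0,0,0,0,8],[0,0,0,0,0,8],[0,0,0,0,0,8],[0,0,0,0,0,8],[0,0,0,0,0,8],[0,0,0,0,0,4]]'
python3 fit.py; python3 dofit.py|tail -3
cat > poses.py <<'E'
from plan import *
d=np.radians; down=np.array([0,0,-1.])
def pose(tcp,g,t,s,back=0):
    g=np.array([np.cos(d(g)),np.sin(d(g)),0]); z=g*np.sin(d(t))+down*np.cos(d(t)); return T(np.array(tcp)-back*z,frame(z,s*np.cross([0,0,1],g)))
def go(A,B,q,n=None,**k):
    r,n=rows(A,B,n,**k); return follow(A,r,n,q)
Q=lambda:np.array(arm.sense()["joints"])
h=np.array([np.cos(d(209.4)),np.sin(d(209.4)),0]); PICK=np.array([.555,-.1993,0])+.0067*h+[0,0,.0085]
E
python3 - <<'E'
from poses import *
A,q=go(now(),pose(PICK,209.4,45,1,.08),Q())
go(A,pose(PICK,209.4,45,1),q)
E
```

```text
time: 5.65
tcp_pos: [0.6005, 0.0026, 0.2819]
eef_rot: [2.867, 0.746, -0.641]
force: [0.1, 0.4, 0.3]
opening: 0.0883
grasp_force: 0.0
[5.65, [-0.373, 0.874, 0.513, 1.126, -0.157, 1.601, -0.985], [0.6, 0.003, 0.282], [2.867, 0.746, -0.641]]
[2, 11, 17, 23, 9, 12, 18, 10] [ 0.3524  0.5934  0.3403  0.3691  0.0021  0.0206  0.0079 -0.0436] 0.00642
[2, 11, 17, 23, 4, 10, 16, 18] [ 3.469e-01  5.633e-01  3.451e-01  3.577e-01 -1.880e-02 -2.690e-02
 -3.000e-04  2.000e-04] 0.00011
8 x [0.6, 1.92, 2.88, -0.01, -2.47, -0.03]
end q [-0.16  1.32  0.52  0.93 -0.05  1.6  -0.88]
3 x [-0.01, 0.0, 2.67, -0.01, -0.01, 0.01]
end q [-0.16  1.33  0.51  1.14 -0.05  1.38 -0.88]
```

```bash
python3 -m handwheel '[[0.6,1.92,2.88,0,-2.47,0],[0.6,1.92,2.88,0,-2.47,0],[0.6,1.92,2.88,0,-2.47,0],[0.6,1.92,2.88,0,-2.47,0],[0.6,1.92,2.88,0,-2.47,0],[0.6,1.92,2.88,0,-2.47,0],[0.6,1.92,2.88,0,-2.47,0],[0.6,1.92,2.88,0,-2.47,0],[0,0,0,0,0,0]]'
python3 - <<'E'
from poses import *
rows(now(),pose(PICK,209.4,45,1),5)
A=now(); p=arm.read_camera("wrist"); save(p,"w1.png"); C=cloud(p,A@p["mount"]).reshape(-1,3)
m=(abs(C[:,0]-.555)<.09)&(abs(C[:,1]+.2)<.09)&(C[:,2]>.015)&(C[:,2]<.03)
r=cv2.minAreaRect((C[m,:2]*1000).astype(np.float32)); print(m.sum(),np.median(C[m],0),r)
E
```

```text
time: 6.55
tcp_pos: [0.5946, -0.177, 0.0598]
eef_rot: [2.646, 0.69, -1.112]
force: [-1.6, -0.7, -0.1]
opening: 0.088
grasp_force: 0.0
5 x [-0.0, 0.01, 1.46, -0.09, 0.1, 0.01]
6839 [ 0.57336168 -0.19086808  0.02165367] ((555.5814819335938, -198.55889892578125), (101.16036224365234, 59.928131103515625), 29.11951446533203)
```

View pics/w1.png

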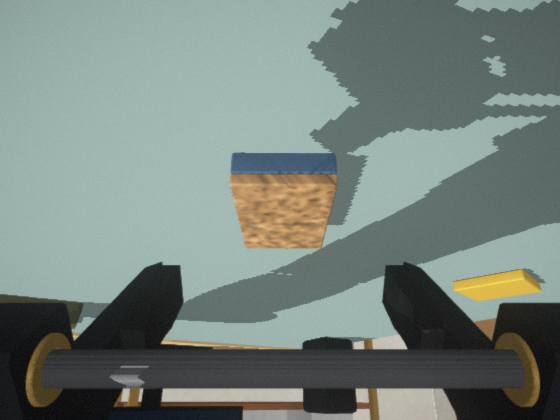

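The wrist picture shows the tile at (285,205), centred between the fingertips at columns 165 and 400. Its measured centre matches the top view to 1 mm, so I descend and grip.

```bash
python3 -m handwheel '[[0,0,2,-0.1,0.1,0],[0,0,2,-0.1,0.1,0],[0,0,1.5,-0.1,0.1,0],[0,0,1,-0.1,0.1,0],[0,0,0.8,0,0,0],[0,0,0,0,0,0]]'
python3 -m handwheel '[[0,0,0,0,0,0],[0,0,0,0,0,0],[0,0,0,0,0,0],[0,0,0,0,0,0],[0,0,0,0,0,0],[0,0,0,0,0,0],[0,0,0,0,0,0]]' 1 40
```

```text
time: 7.2
tcp_pos: [0.5546, -0.1991, 0.0142]
eef_rot: [2.648, 0.699, -1.081]
force: [-0.0, -0.1, 0.2]
opening: 0.0881
grasp_force: 0.0
time: 7.9
tcp_pos: [0.554, -0.2, 0.0131]
eef_rot: [2.647, 0.698, -1.084]
force: [-0.1, 0.2, 0.2]
opening: 0.034
grasp_force: 0.0
```

```bash
python3 - <<'E'
from poses import *
print(arm.sense()["opening"])
A=now(); p=arm.read_camera("wrist"); save(p,"w2.png"); C=cloud(p,A@p["mount"]).reshape(-1,3)
m=(abs(C[:,0]-.555)<.09)&(abs(C[:,1]+.2)<.09)&(C[:,2]>.015)&(C[:,2]<.03)
r=cv2.minAreaRect((C[m,:2]*1000).astype(np.float32)); print(m.sum(),np.median(C[m],0),r)
p=arm.read_camera("scene"); save(dict(pixels=cv2.resize(p["pixels"][150:320,60:290],None,fx=3,fy=3)),"s2.png")
E
```

```text
0.03397280693183466
9800 [ 0.58218498 -0.18782428  0.02165305] ((555.8250732421875, -198.3020477294922), (100.69309997558594, 60.094566345214844), 29.40825653076172)
```

View pics/w2.png

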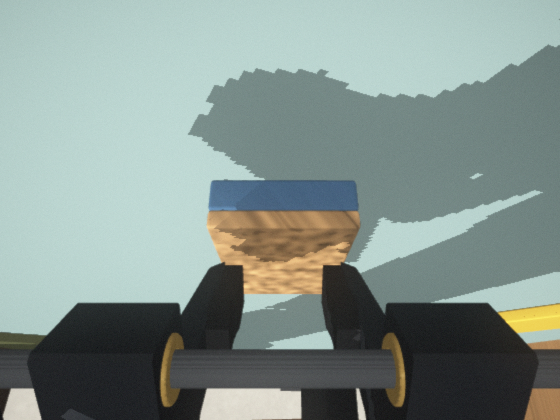

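```bash
python3 - <<'E'
from poses import *
A=now(); print(A.round(3).tolist()); p=arm.read_camera("wrist"); Ct=cloud(p,p["mount"]); C=cloud(p,A@p["mount"])
for u,v in [(230,268),(230,280),(335,268),(340,280),(285,250),(285,285),(285,200),(230,300),(285,100)]: print(u,v,Ct[v,u].round(3),C[v,u].round(3),p["range_z"][v,u])
E
```

```text
[[0.62, 0.495, -0.609, 0.554], [0.35, -0.869, -0.35, -0.2], [-0.702, 0.004, -0.712, 0.013], [0.0, 0.0, 0.0, 1.0]]
230 268 [ 0.01  -0.022 -0.037] [ 0.572 -0.164  0.032] 0.1557723
230 280 [ 0.009 -0.021 -0.045] [ 0.576 -0.163  0.039] 0.1488693
335 268 [ 0.011  0.021 -0.037] [ 0.594 -0.202  0.032] 0.15543877
340 280 [ 0.01   0.022 -0.047] [ 0.6   -0.199  0.039] 0.14628018
285 250 [ 0.013  0.001 -0.025] [ 0.578 -0.187  0.022] 0.16625695
285 285 [-0.026  0.001  0.014] [ 0.53  -0.215  0.022] 0.21573138
285 200 [ 0.039  0.    -0.034] [ 0.599 -0.175  0.01 ] 0.14946707
230 300 [ 0.009 -0.019 -0.06 ] [ 0.587 -0.159  0.049] 0.13439696
285 100 [ 0.078  0.    -0.058] [ 0.638 -0.152  0.   ] 0.11443373
```

View pics/s2.png

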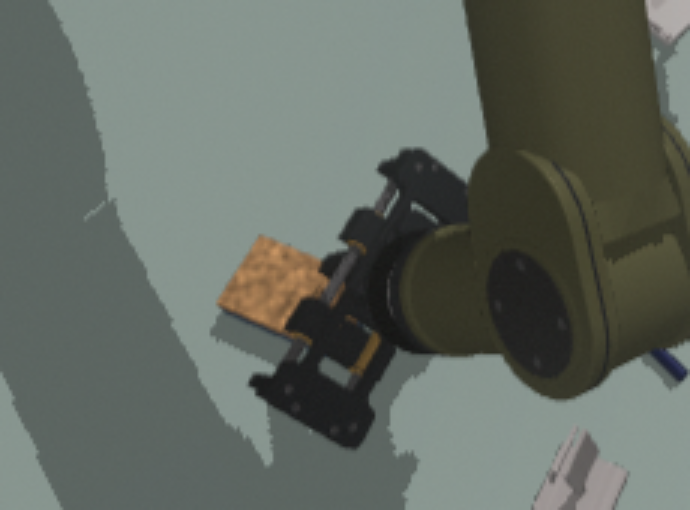

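The fingers closed above the tile: at this pose the wrist picture shows the fingertips at (230,265) and (335,265), occluding the cork. Depth puts the finger ends about 35 mm short of the reported TCP, so I'll open and measure the tip properly.

```bash
python3 -m handwheel '[[0,0,0,0,0,0],[0,0,0,0,0,0],[0,0,0,0,0,0],[0,0,0,0,0,0],[0,0,0,0,0,0],[0,0,0,0,0,0],[0,0,0,0,0,0]]' -1
cat > tip.py <<'E'
from poses import *
A=now(); p=arm.read_camera("wrist"); Ct=cloud(p,p["mount"]).reshape(-1,3); d_=p["range_z"].reshape(-1)
# finger points: dark, |y| between, x small
m=(d_>0)&(abs(Ct[:,0])<.016)&(abs(Ct[:,1])>.008)&(abs(Ct[:,1])<.062)&(Ct[:,2]>-.11)
dark=p["pixels"].reshape(-1,3).max(1)<60
F=Ct[m&dark]
for s in(1,-1):
    G=F[F[:,1]*s>0]; print(s,len(G),"tip z pct",np.percentile(G[:,2],[90,97,99.5]).round(4),"x near tip",G[G[:,2]>np.percentile(G[:,2],90)][:,0].min().round(4),G[G[:,2]>np.percentile(G[:,2],90)][:,0].max().round(4),"y",np.abs(G[G[:,2]>np.percentile(G[:,2],90)][:,1]).min().round(4))
E
python3 tip.py
```

```text
time: 8.75
tcp_pos: [0.5541, -0.1999, 0.0132]
eef_rot: [2.647, 0.698, -1.084]
force: [0.1, -0.8, 0.0]
opening: 0.076
grasp_force: 0.0
1 6892 tip z pct [-0.0436 -0.0364 -0.0328] x near tip -0.0089 0.0113 y 0.037
-1 6851 tip z pct [-0.0443 -0.0369 -0.0335] x near tip -0.0084 0.0111 y 0.0383
```

```bash
python3 -m handwheel '[[0,0,1,0,0,0],[0,0,1,0,0,0],[0,0,0.8,0,0,0],[0,0,0.5,0,0,0],[0,0,0.3,0,0,0],[0,0,0,0,0,0],[0,0,0,0,0,0]]'
python3 - <<'E'
from tip import *
save(p,"w3.png"); C=cloud(p,A@p["mount"]).reshape(-1,3)[m&dark]; 
for s in(1,-1): G=C[F[:,1]*s>0]; print("lowest finger z",np.percentile(G[:,2],[.2,1]).round(4))
E
```

```text
time: 9.5
tcp_pos: [0.5325, -0.2125, -0.0124]
eef_rot: [2.647, 0.699, -1.083]
force: [-0.2, 0.1, 0.2]
opening: 0.0881
grasp_force: 0.0
1 7408 tip z pct [-0.0439 -0.0362 -0.0329] x near tip -0.009 0.0113 y 0.043
-1 7338 tip z pct [-0.0442 -0.0366 -0.0333] x near tip -0.0085 0.0114 y 0.0442
lowest finger z [0.0043 0.0058]
lowest finger z [0.0044 0.0057]
```

View pics/w3.png

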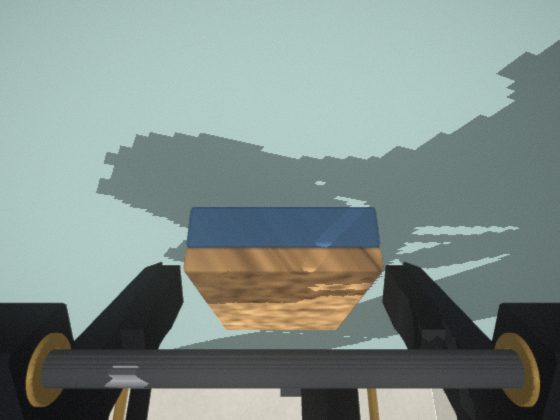

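The fingers now straddle the tile (columns 183–385), and the reported TCP is 12 mm below the desk with no contact. That confirms the 33 mm tip offset. I go slightly deeper and close.

```bash
python3 -m handwheel '[[0,0,0.2,0,0,0],[0,0,0,0,0,0]]' >/dev/null
python3 -m handwheel '[[0,0,0,0,0,0],[0,0,0,0,0,0],[0,0,0,0,0,0],[0,0,0,0,0,0],[0,0,0,0,0,0],[0,0,0,0,0,0],[0,0,0,0,0,0]]' 1 45
```

```text
time: 10.45
tcp_pos: [0.531, -0.2132, -0.0139]
eef_rot: [2.647, 0.698, -1.083]
force: [0.2, 0.1, 0.3]
opening: 0.0595
grasp_force: 45.0
```

```bash
cat >> poses.py <<'E'
TIP=.033
def tilepose(c,x,z):
    x=np.array(x,float);z=np.array(z,float); return T(c,np.stack([x,np.cross(z,x),z],1))
E
python3 - <<'E'
from poses import *
A=now(); p=arm.read_camera("wrist"); Ct=cloud(p,p["mount"])
for u,v in[(30,320),(60,310),(110,310),(110,370),(60,370),(280,350)]: print(u,v,Ct[v,u].round(3))
print(A.round(3).tolist())
# tile in tool
c=np.array([.5556,-.1988,.011]); yt=A[:3,1]; yaw=np.arctan2(-yt[0],yt[1]); 
x=np.cross([0,0,1.],A[:3,1]*-1); x[2]=0; x/=np.linalg.norm(x)
x=x if x@h>0 else -x
TI=tilepose(c,x,[0,0,1]); G=np.linalg.inv(A)@TI; G[1,3]=0
print("x",x,"grip",G.round(4).tolist()); np.save("grip.npy",G)
B0=A.copy(); B0[2,3]+=.12
print("lift"); A1,q=go(A,B0,Q(),5)
for loc in ([.57,-.16],[.55,-.16],[.58,-.12]):
  for gd in (95,105,115):
    g=np.array([np.cos(d(gd)),np.sin(d(gd)),0]); S=tilepose(np.r_[loc,.052],[0,0,-1],-g)@np.linalg.inv(G); S2=S.copy(); S2[2,3]+=.08
    print(loc,gd); A2,q2=go(A1,S2,q); print(A2[:3,3].round(3)); go(A2,S,q2)
E
```

```text
30 320 [ 0.034 -0.055 -0.108]
60 310 [ 0.034 -0.051 -0.104]
110 310 [ 0.034 -0.04  -0.103]
110 370 [ 0.025 -0.037 -0.113]
60 370 [ 0.031 -0.043 -0.12 ]
280 350 [ 0.027 -0.001 -0.108]
[[0.62, 0.495, -0.609, 0.531], [0.35, -0.869, -0.35, -0.213], [-0.702, 0.004, -0.712, -0.014], [0.0, 0.0, 0.0, 1.0]]
x [-0.86902808 -0.49476276  0.        ] grip [[-0.7123, 0.0026, -0.7019, 0.0029], [-0.0, 1.0, 0.0038, 0.0], [0.7019, 0.0027, -0.7122, -0.0378], [0.0, 0.0, 0.0, 1.0]]
lift
5 x [-1.68, 0.01, -1.71, 0.0, -0.0, -0.0]
end q [-0.17  1.18  0.55  1.25 -0.    1.4  -0.83]
[0.57, -0.16] 95
14 x [0.71, -0.05, -0.01, 0.05, 5.67, -5.12]
end q [ 0.74  1.09 -0.46  1.4  -0.3   1.15  0.69]
[ 0.568 -0.136  0.104]
3 x [-1.89, -0.01, 1.9, -0.01, 0.01, 0.02]
end q [ 0.73  1.2  -0.45  1.39 -0.28  1.06  0.74]
[0.57, -0.16] 105
14 x [0.7, -0.03, -0.01, 0.06, 5.42, -5.88]
end q [ 0.67  1.12 -0.43  1.29 -0.24  1.3   0.76]
[ 0.563 -0.136  0.104]
3 x [-1.89, 0.01, 1.88, 0.01, -0.02, -0.01]
end q [ 0.67  1.23 -0.41  1.27 -0.22  1.21  0.8 ]
[0.57, -0.16] 115
15 x [0.65, -0.0, -0.01, 0.06, 4.78, -6.19]
end q [ 0.61  1.15
[... 815 characters left out ...]
15  1.3   0.89]
[0.58, -0.12] 95
14 x [1.04, -0.14, -0.01, 0.05, 5.67, -5.12]
end q [ 0.7   1.08 -0.49  1.44 -0.31  1.08  0.65]
[ 0.578 -0.095  0.104]
3 x [-1.9, -0.0, 1.88, -0.01, 0.01, 0.02]
end q [ 0.69  1.2  -0.47  1.43 -0.29  0.99  0.7 ]
[0.58, -0.12] 105
14 x [1.04, -0.09, -0.01, 0.06, 5.42, -5.88]
end q [ 0.64  1.11 -0.45  1.33 -0.25  1.24  0.72]
[ 0.574 -0.097  0.103]
2 x [-2.81, 0.0, 2.81, 0.01, -0.03, -0.01]
end q [ 0.63  1.22 -0.44  1.32 -0.23  1.15  0.77]
[0.58, -0.12] 115
15 x [0.97, -0.04, -0.02, 0.06, 4.78, -6.19]
end q [ 0.57  1.14 -0.42  1.22 -0.19  1.38  0.8 ]
[ 0.569 -0.098  0.104]
3 x [-1.9, 0.01, 1.88, 0.01, -0.01, -0.02]
end q [ 0.57  1.25 -0.41  1.21 -0.17  1.3   0.84]
```

```bash
cat > place.py <<'E'
from poses import *
def seat(O,yaw,n=0,up=0,lat=0):
    f=np.array([np.cos(yaw),np.sin(yaw),0]); Z=np.array([0,0,1.]); l=np.cross(Z,f); sl=np.cos(.61)*f-np.sin(.61)*Z; nn=np.sin(.61)*f+np.cos(.61)*Z
    c=np.r_[O,0]+.005*f+.083*Z+n*nn-up*sl+lat*l
    return tilepose(c,sl,-nn)
def regrasp(TS,t2,u,ahead=0,back=0):
    "tool pose on a standing tile TS (x down, z=cork dir): grasp point at height u from the bottom end, at mid thickness"
    p=TS[:3,2].copy(); p[2]=0; ang=np.degrees(np.arctan2(p[1],p[0]))
    gp=TS[:3,3]+(.05-u)*TS[:3,0]
    P=pose(gp,ang,t2,-1); P[:3,3]+=(.019+TIP+ahead-back)*P[:3,2]; return P
E
python3 - <<'E'
from place import *
import io,contextlib
rng=np.random.default_rng(1); q0=np.array([-.1,1.1,-.4,1.9,1.4,1.3,1.6])
def sol(B,starts):
    best=(-1,None)
    for q in starts:
        x,e=ik(B,np.clip(q+rng.normal(0,.15,7),LO,HI))
        m=min((x-LO).min(),(HI-x).min())
        if e<.002 and m>best[0]: best=(m,x)
    return best
pl=np.array([-.35,.77,-.16,1.98,.18,.48,1.11])
for t2 in(50,55,60,65):
  for u in (.05,.06):
    for loc,gd in (([.57,-.16],105),([.57,-.16],115),([.58,-.12],105)):
        g=np.array([np.cos(d(gd)),np.sin(d(gd)),0]); TS=tilepose(np.r_[loc,.05],[0,0,-1],-g); P=regrasp(TS,t2,u); G2=np.linalg.inv(P)@TS
        a=sol(P,[q0]*4); b=sol(seat([.463,.177],d(9.6))@np.linalg.inv(G2),[pl]*4)
        print(t2,u,loc,gd,round(a[0],2),np.round(a[1],2) if a[1] is not None else "",round(b[0],2),np.round(b[1],2) if b[1] is not None else "")
E
```

```text
50 0.05 [0.57, -0.16] 105 0.57 [ 0.03  1.15 -0.41  1.99  1.65  1.24  1.65] 0.04 [-0.47  0.83  0.01  2.15  0.27  0.08  1.  ]
50 0.05 [0.57, -0.16] 115 0.45 [ 0.11  1.17 -0.51  2.11  1.85  1.35  1.64] 0.04 [-0.48  0.83  0.02  2.15  0.18  0.08  1.08]
50 0.05 [0.58, -0.12] 105 0.62 [-0.03  1.16 -0.43  1.94  1.59  1.27  1.67] 0.04 [-0.48  0.83  0.01  2.15  0.24  0.08  1.03]
50 0.06 [0.57, -0.16] 105 0.56 [ 0.09  1.15 -0.52  2.    1.66  1.34  1.68] 0.04 [-0.47  0.81 -0.01  2.17  0.42  0.08  0.85]
50 0.06 [0.57, -0.16] 115 0.45 [ 0.08  1.14 -0.46  2.11  1.84  1.29  1.63] 0.04 [-0.48  0.81  0.    2.17  0.32  0.08  0.94]
50 0.06 [0.58, -0.12] 105 0.61 [ 0.01  1.15 -0.51  1.95  1.59  1.33  1.69] 0.04 [-0.48  0.81  0.    2.17  0.34  0.08  0.92]
55 0.05 [0.57, -0.16] 105 0.58 [ 0.07  1.22 -0.53  1.98  1.68  1.45  1.63] 0.21 [-0.4   0.84 -0.09  2.07  0.27  0.25  1.02]
55 0.05 [0.57, -0.16] 115 0.45 [-0.02  1.19 -0.35  2.11  1.85  1.31  1.53] 0.2 [-0.42  0.84 -0.06  2.07  0.18  0.24  1.1 ]
55 0.05 [0.58, -0.12] 105 0.63 [-0.06  1.2  -0.44  1.93  1.59  1.36  1.63] 0.22 [-0.37  0.84 -0.13  2.07  0.3
[... 1171 characters left out ...]
27 -0.36  1.96  1.64  1.48  1.53] 0.51 [-0.3   0.88 -0.22  1.91  0.23  0.55  1.08]
65 0.05 [0.57, -0.16] 115 0.47 [-0.06  1.29 -0.36  2.09  1.83  1.52  1.45] 0.53 [-0.25  0.89 -0.3   1.91  0.34  0.57  0.97]
65 0.05 [0.58, -0.12] 105 0.66 [-0.22  1.26 -0.25  1.9   1.54  1.37  1.55] 0.49 [-0.37  0.87 -0.1   1.91  0.05  0.53  1.25]
65 0.06 [0.57, -0.16] 105 0.59 [-0.11  1.25 -0.31  1.97  1.63  1.43  1.53] 0.52 [-0.25  0.87 -0.31  1.93  0.34  0.56  0.96]
65 0.06 [0.57, -0.16] 115 0.46 [-0.02  1.28 -0.44  2.1   1.83  1.59  1.49] 0.5 [-0.29  0.87 -0.24  1.93  0.26  0.54  1.04]
65 0.06 [0.58, -0.12] 105 0.65 [-0.21  1.24 -0.26  1.91  1.54  1.38  1.56] 0.5 [-0.3   0.86 -0.22  1.93  0.23  0.54  1.08]
```

```bash
python3 -m handwheel '[[-1.68,0,-1.71,0,0,0],[-1.68,0,-1.71,0,0,0],[-1.68,0,-1.71,0,0,0],[-1.68,0,-1.71,0,0,0],[-1.68,0,-1.71,0,0,0]]'
```

```text
time: 11.0
tcp_pos: [0.5308, -0.2123, 0.1062]
eef_rot: [2.648, 0.699, -1.083]
force: [0.2, 0.2, -2.8]
opening: 0.0595
grasp_force: 45.0
```

```bash
cat >> place.py <<'E'
G1=np.load("grip.npy"); g_=np.array([np.cos(d(105)),np.sin(d(105)),0]); TS=tilepose([.57,-.16,.05],[0,0,-1],-g_)
def stand(dz): S=TS.copy(); S[2,3]+=dz; return S@np.linalg.inv(G1)
E
python3 - <<'E'
from place import *
A,q=go(now(),stand(.06),Q(),18)
E
```

```text
18 x [0.55, 0.03, 0.13, 0.04, 4.21, -4.57]
end q [ 0.68  1.15 -0.44  1.29 -0.22  1.26  0.76]
```

```bash
python3 -m handwheel '[[0.55,0.03,0.13,0.04,4.21,-4.57],[0.55,0.03,0.13,0.04,4.21,-4.57],[0.55,0.03,0.13,0.04,4.21,-4.57],[0.55,0.03,0.13,0.04,4.21,-4.57],[0.55,0.03,0.13,0.04,4.21,-4.57],[0.55,0.03,0.13,0.04,4.21,-4.57],[0.55,0.03,0.13,0.04,4.21,-4.57],[0.55,0.03,0.13,0.04,4.21,-4.57],[0.55,0.03,0.13,0.04,4.21,-4.57]]' >/dev/null
python3 -m handwheel '[[0.55,0.03,0.13,0.04,4.21,-4.57],[0.55,0.03,0.13,0.04,4.21,-4.57],[0.55,0.03,0.13,0.04,4.21,-4.57],[0.55,0.03,0.13,0.04,4.21,-4.57],[0.55,0.03,0.13,0.04,4.21,-4.57],[0.55,0.03,0.13,0.04,4.21,-4.57],[0.55,0.03,0.13,0.04,4.21,-4.57],[0.55,0.03,0.13,0.04,4.21,-4.57],[0.55,0.03,0.13,0.04,4.21,-4.57],[0,0,0,0,0,0]]'
python3 - <<'E'
from place import *
rows(now(),stand(.06),1); rows(now(),stand(.002),6)
A=now(); p=arm.read_camera("wrist"); Ct=cloud(p,p["mount"]).reshape(-1,3)
px=p["pixels"].reshape(-1,3).astype(int); cork=(px[:,0]-px[:,2]>40)&(abs(Ct[:,1])<.04)&(Ct[:,2]>-.12)&(Ct[:,2]<.08)&(abs(Ct[:,0])<.08); blue=(px[:,2]-px[:,0]>35)&(abs(Ct[:,1])<.04)&(Ct[:,2]>-.12)&(Ct[:,2]<.08)&(abs(Ct[:,0])<.08)
# tile frame
Tl=(np.c_[Ct,np.ones(len(Ct))]@np.linalg.inv(G1).T)[:,:3]
for n,m in (("cork",cork),("blue",blue)):
    if m.sum()>50: print(n,m.sum(),np.percentile(Tl[m],[1,50,99],axis=0).round(4).tolist())
save(p,"w4.png")
E
```

```text
time: 12.9
tcp_pos: [0.5614, -0.1387, 0.0781]
eef_rot: [-1.496, -1.931, -0.621]
force: [-0.3, -0.6, -3.3]
opening: 0.0597
grasp_force: 45.0
1 x [0.39, 0.28, -0.09, 0.03, 0.09, -0.32]
6 x [-0.62, 0.05, 0.66, 0.01, 0.01, -0.05]
cork 11941 [[-0.0721, -0.0375, 0.003], [-0.0476, -0.0006, 0.0102], [0.0405, 0.0365, 0.0424]]
blue 7656 [[-0.0503, -0.0291, -0.0113], [-0.0489, -0.0003, -0.0042], [-0.0475, 0.0287, 0.002]]
```

View pics/w4.png

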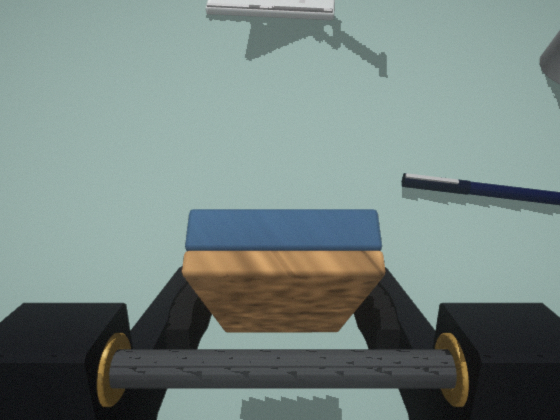

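```bash
python3 -m handwheel '[[-0.62,0.05,0.66,0,0,-0.05],[-0.62,0.05,0.66,0,0,-0.05],[-0.62,0.05,0.66,0,0,-0.05],[-0.62,0.05,0.66,0,0,-0.05],[-0.62,0.05,0.66,0,0,-0.05],[-0.62,0.05,0.66,0,0,-0.05],[0,0,0,0,0,0],[0,0,0,0,0,0]]'
python3 -m handwheel '[[-0.07,0,0.07,0,0,0],[-0.04,0,0.04,0,0,0],[0,0,0,0,0,0]]'
python3 -c "
from place import *
rows(now(),stand(0),1)"
```

```text
time: 13.75
tcp_pos: [0.5655, -0.1332, 0.0267]
eef_rot: [-1.487, -1.939, -0.626]
force: [-0.2, -0.0, -2.1]
opening: 0.0599
grasp_force: 45.0
time: 14.05
tcp_pos: [0.5656, -0.1335, 0.0256]
eef_rot: [-1.488, -1.94, -0.626]
force: [-0.1, -0.1, -3.6]
opening: 0.0597
grasp_force: 45.0
1 x [-0.42, -0.26, 0.16, 0.08, 0.11, 0.27]
```

```bash
python3 -m handwheel '[[-0.1,0,0.1,0,0,0],[-0.1,0,0.1,0,0,0],[0,0,0,0,0,0]]'
python3 -m handwheel '[[-0.05,0,0.05,0,0,0],[0,0,0,0,0,0]]'
python3 -m handwheel '[[-0.05,0,0.05,0,0,0],[0,0,0,0,0,0]]'
python3 -c "
from place import *
rows(now(),stand(0),1)"
```

```text
time: 14.35
tcp_pos: [0.5655, -0.1333, 0.0224]
eef_rot: [-1.487, -1.939, -0.626]
force: [-0.1, 1.0, -2.3]
opening: 0.0596
grasp_force: 45.0
time: 14.55
tcp_pos: [0.5655, -0.1333, 0.0223]
eef_rot: [-1.487, -1.939, -0.626]
force: [-0.8, -0.4, 0.9]
opening: 0.0598
grasp_force: 45.0
time: 14.75
tcp_pos: [0.5655, -0.1333, 0.0223]
eef_rot: [-1.487, -1.939, -0.627]
force: [-2.3, -2.2, 5.7]
opening: 0.0598
grasp_force: 45.0
1 x [-0.2, -0.25, -0.09, 0.06, 0.02, 0.29]
```

```bash
python3 -m handwheel '[[0.03,0,-0.03,0,0,0],[0,0,0,0,0,0]]' - 10
python3 -m handwheel '[[0,0,0,0,0,0],[0,0,0,0,0,0],[0,0,0,0,0,0],[0,0,0,0,0,0],[0,0,0,0,0,0],[0,0,0,0,0,0],[0,0,0,0,0,0]]' -1
python3 -m handwheel '[[0,0,-1,0,0,0],[0,0,-3,0,0,0],[0,0,-4,0,0,0],[0,0,-4,0,0,0],[0,0,-2,0,0,0],[0,0,0,0,0,0]]'
python3 - <<'E'
from place import *
A=now(); p=arm.read_camera("wrist"); C=cloud(p,A@p["mount"]).reshape(-1,3)
m=(abs(C[:,0]-.57)<.07)&(abs(C[:,1]+.15)<.07)&(C[:,2]>.03)&(C[:,2]<.12)
print(m.sum()); t=m&(C[:,2]>.096); print("top z",np.percentile(C[m,2],[90,99]),t.sum())
for lab,mm in(("top",t),("all",m)):
    if mm.sum()>10: print(lab,cv2.minAreaRect((C[mm,:2]*1000).astype(np.float32)),C[mm].mean(0))
p=arm.read_camera("top"); C=cloud(p).reshape(-1,3); m=(abs(C[:,0]-.57)<.07)&(abs(C[:,1]+.15)<.06)&(C[:,2]>.09)&(C[:,2]<.11)
if m.sum()>5: print("top",m.sum(),cv2.minAreaRect((C[m,:2]*1000).astype(np.float32)),np.median(C[m,2]))
save(dict(pixels=cv2.resize(p["pixels"][150:330,280:500],None,fx=3,fy=3)),"t5.png")
E
```

```text
time: 14.95
tcp_pos: [0.5655, -0.1332, 0.0222]
eef_rot: [-1.487, -1.939, -0.626]
force: [-2.8, -2.2, 4.3]
opening: 0.0599
grasp_force: 10.0
time: 15.65
tcp_pos: [0.5656, -0.1333, 0.0215]
eef_rot: [-1.488, -1.939, -0.626]
force: [0.4, 0.2, 0.4]
opening: 0.0883
grasp_force: 0.0
time: 16.25
tcp_pos: [0.5925, -0.2332, 0.122]
eef_rot: [-1.494, -1.943, -0.628]
force: [-0.2, -0.3, 0.2]
opening: 0.0882
grasp_force: 0.0
6303
top z [0.10010036 0.10085991] 2713
top ((570.9028930664062, -157.03488159179688), (60.16288375854492, 23.39358901977539), 15.211466789245605) [ 0.57108399 -0.15834607  0.09952305]
all ((570.976806640625, -157.24658203125), (60.15692138671875, 23.68733024597168), 15.02418041229248) [ 0.57255348 -0.16353307  0.08069535]
top 351 ((570.5552978515625, -156.93783569335938), (59.63801193237305, 22.906667709350586), 15.261707305908203) 0.10019631532870865
```

```bash
cat >> place.py <<'E'
g_=np.array([np.cos(d(105.1)),np.sin(d(105.1)),0]); TS=tilepose([.5708,-.157,.05],[0,0,-1],-g_)
RG=lambda back:regrasp(TS,60,.058,0,back)
E
python3 - <<'E'
from place import *
A=now(); q=Q(); B=A.copy(); B[2,3]+=.11; print(A[:3,2])
A,q=go(A,B,q,4)
A,q=go(A,pose([.60,-.16,.24],195,40,-1),q,wmax=6); print(A[:3,3].round(3))
A,q=go(A,RG(.14),q,wmax=6);print(A[:3,3].round(3))
A,q=go(A,RG(0),q,8);print(A[:3,3].round(3))
E
```

```text
[-0.18082527  0.68813392 -0.7026905 ]
4 x [1.96, 0.01, -1.93, -0.0, 0.0, 0.0]
end q [ 0.71  1.08 -0.42  0.91 -0.23  1.71  0.69]
16 x [0.19, 0.44, 0.1, 3.82, -0.25, -4.13]
step 5 err 0.0372 dq [-0.08 -0.02  0.24  0.01 -0.13  0.    0.16]
step 6 err 0.0708 dq [-0.05 -0.01  0.07  0.01  0.    0.    0.1 ]
step 7 err 0.0941 dq [-0.05 -0.01  0.07  0.01  0.   -0.    0.1 ]
step 8 err 0.1047 dq [-0.05 -0.    0.07  0.01  0.   -0.    0.1 ]
step 9 err 0.1013 dq [-0.05 -0.    0.08  0.01  0.   -0.    0.1 ]
step 10 err 0.0836 dq [-0.05  0.    0.08  0.    0.    0.    0.1 ]
step 11 err 0.0524 dq [-0.05  0.    0.07  0.    0.    0.    0.1 ]
step 12 err 0.0097 dq [-0.05  0.01  0.07  0.    0.    0.    0.1 ]
end q [-0.02  1.1   0.32  0.79  0.02  1.91  2.05]
[ 0.6  -0.16  0.24]
16 x [-0.8, 0.66, 0.35, 4.34, 0.98, -3.64]
end q [-0.74  1.11  0.37  2.03  1.15  0.75  1.76]
[ 0.55  -0.084  0.102]
8 x [-0.0, -0.01, 1.75, -0.01, 0.0, 0.0]
end q [-0.56  1.28  0.46  2.    1.5   0.6   1.49]
[ 0.582 -0.201  0.032]
```

```bash
python3 - <<'E'
from place import *
A=now(); q=Q(); B=pose([.55,-.16,.22],105,20,-1)
A,q=go(A,B,q,wmax=6);print(A[:3,3].round(3))
A,q=go(A,pose([.53,-.12,.22],195,20,-1),q,wmax=7); print(A[:3,3].round(3))
A,q=go(A,pose([.55,-.08,.2],285,30,-1),q,wmax=7); print(A[:3,3].round(3))
A,q=go(A,RG(.14),q,wmax=6);print(A[:3,3].round(3))
A,q=go(A,RG(0),q,8);print(A[:3,3].round(3))
E
```

```text
5 x [2.44, -0.42, -0.75, 0.04, -5.07, 0.01]
end q [ 0.56  0.74 -0.34  1.51 -0.08  1.11  0.58]
[ 0.55 -0.16  0.22]
13 x [0.31, 0.19, 0.11, 2.37, 0.0, -6.51]
end q [ 0.37  0.79 -0.6   1.46  0.46  1.39  1.5 ]
[ 0.53 -0.12  0.22]
13 x [-0.41, 0.05, -0.02, 2.93, 0.61, -6.28]
end q [ 0.21  0.73 -0.8   1.94  1.14  1.2   2.16]
[ 0.55 -0.08  0.2 ]
5 x [-1.28, 0.01, 1.52, 0.01, 5.99, -0.0]
end q [-0.21  1.11 -0.53  2.    1.39  1.52  1.58]
[ 0.551 -0.084  0.102]
8 x [-0.0, -0.0, 1.75, 0.0, -0.0, -0.0]
end q [-0.03  1.22 -0.42  1.98  1.65  1.44  1.58]
[ 0.582 -0.201  0.032]
```

```bash
python3 -m handwheel '[[2.44,-0.42,-0.75,0,-5.07,0],[2.44,-0.42,-0.75,0,-5.07,0],[2.44,-0.42,-0.75,0,-5.07,0],[2.44,-0.42,-0.75,0,-5.07,0],[2.44,-0.42,-0.75,0,-5.07,0]]' >/dev/null
python3 -m handwheel '[[0.31,0.19,0.11,2.37,0,-6.51],[0.31,0.19,0.11,2.37,0,-6.51],[0.31,0.19,0.11,2.37,0,-6.51],[0.31,0.19,0.11,2.37,0,-6.51],[0.31,0.19,0.11,2.37,0,-6.51],[0.31,0.19,0.11,2.37,0,-6.51],[0.31,0.19,0.11,2.37,0,-6.51]]' >/dev/null
python3 -m handwheel '[[0.31,0.19,0.11,2.37,0,-6.51],[0.31,0.19,0.11,2.37,0,-6.51],[0.31,0.19,0.11,2.37,0,-6.51],[0.31,0.19,0.11,2.37,0,-6.51],[0.31,0.19,0.11,2.37,0,-6.51],[0.31,0.19,0.11,2.37,0,-6.51],[0,0,0,0,0,0]]'
python3 - <<'E'
from place import *
A=now(); q=Q(); print(q.round(2))
A,q=go(A,pose([.55,-.08,.2],285,30,-1),q,wmax=7); print(A[:3,3].round(3))
A,q=go(A,RG(.14),q,wmax=6);print(A[:3,3].round(3))
E
```

```text
time: 18.25
tcp_pos: [0.5285, -0.1173, 0.2195]
eef_rot: [0.375, -2.77, 0.062]
force: [-0.2, 0.1, -0.3]
opening: 0.0881
grasp_force: 0.0
[ 0.37  0.79 -0.61  1.47  0.46  1.38  1.5 ]
13 x [-0.4, 0.03, -0.02, 2.92, 0.62, -6.25]
end q [ 0.21  0.74 -0.81  1.94  1.14  1.2   2.16]
[ 0.55  -0.079  0.2  ]
6 x [-1.07, 0.0, 1.27, 0.02, 5.0, -0.01]
end q [-0.21  1.11 -0.53  1.99  1.4   1.52  1.58]
[ 0.551 -0.083  0.102]
```

```bash
python3 -m handwheel '[[-0.4,0.03,-0.02,2.92,0.62,-6.25],[-0.4,0.03,-0.02,2.92,0.62,-6.25],[-0.4,0.03,-0.02,2.92,0.62,-6.25],[-0.4,0.03,-0.02,2.92,0.62,-6.25],[-0.4,0.03,-0.02,2.92,0.62,-6.25],[-0.4,0.03,-0.02,2.92,0.62,-6.25],[-0.4,0.03,-0.02,2.92,0.62,-6.25]]' >/dev/null
python3 -m handwheel '[[-0.4,0.03,-0.02,2.92,0.62,-6.25],[-0.4,0.03,-0.02,2.92,0.62,-6.25],[-0.4,0.03,-0.02,2.92,0.62,-6.25],[-0.4,0.03,-0.02,2.92,0.62,-6.25],[-0.4,0.03,-0.02,2.92,0.62,-6.25],[-0.4,0.03,-0.02,2.92,0.62,-6.25]]'
python3 -m handwheel '[[-1.07,0,1.27,0.02,5,0],[-1.07,0,1.27,0.02,5,0],[-1.07,0,1.27,0.02,5,0],[-1.07,0,1.27,0.02,5,0],[-1.07,0,1.27,0.02,5,0],[-1.07,0,1.27,0.02,5,0],[0,0,0,0,0,0],[0,0,0,0,0,0]]'
python3 - <<'E'
from place import *
A=now(); q=Q(); print(q.round(2)); rows(A,RG(0),1); go(A,RG(0),q,8)
p=arm.read_camera("wrist"); save(p,"w6.png"); C=cloud(p,A@p["mount"]).reshape(-1,3)
m=(abs(C[:,0]-.57)<.06)&(abs(C[:,1]+.157)<.05)&(C[:,2]>.03)&(C[:,2]<.12)
print(m.sum(),cv2.minAreaRect((C[m,:2]*1000).astype(np.float32)),C[m].mean(0),C[m].max(0))
E
```

```text
time: 19.55
tcp_pos: [0.5515, -0.0826, 0.2001]
eef_rot: [2.186, -1.686, 0.59]
force: [0.4, 0.5, -0.6]
opening: 0.088
grasp_force: 0.0
time: 20.35
tcp_pos: [0.5531, -0.0871, 0.1022]
eef_rot: [1.812, -1.402, 1.051]
force: [-0.9, 1.0, 0.3]
opening: 0.0885
grasp_force: 0.0
[-0.21  1.1  -0.51  1.99  1.39  1.51  1.59]
1 x [-0.26, 0.03, 13.65, 0.35, -0.14, -0.36]
8 x [-0.03, 0.01, 1.71, 0.04, -0.02, -0.04]
end q [-0.03  1.22 -0.41  1.98  1.65  1.43  1.58]
7709 ((570.995849609375, -156.24098205566406), (60.24024200439453, 24.154020309448242), 15.576471328735352) [ 0.56892906 -0.14880406  0.07630999] [ 0.60187947 -0.13756045  0.10127152]
```

View pics/w6.png

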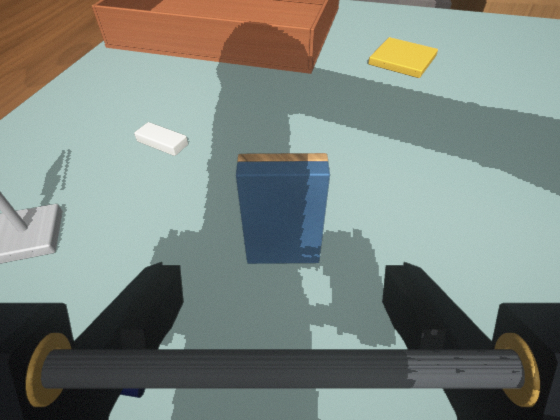

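The tile stands blue face towards the gripper at (283,210), midway between the fingertips. I advance and grip it.

```bash
python3 -m handwheel '[[-0.03,0.01,2,0.04,-0.02,-0.04],[-0.03,0.01,2,0.04,-0.02,-0.04],[-0.03,0.01,2,0.04,-0.02,-0.04],[-0.03,0.01,2,0.04,-0.02,-0.04],[-0.03,0.01,2,0.04,-0.02,-0.04],[-0.03,0.01,2,0.04,-0.02,-0.04],[-0.03,0.01,1,0.04,-0.02,-0.04],[-0.03,0.01,0.5,0.04,-0.02,-0.04],[0,0,0,0,0,0]]'
python3 -c "
from place import *
rows(now(),RG(0),1)"
python3 -m handwheel '[[0,0,0,0,0,0],[0,0,0,0,0,0],[0,0,0,0,0,0],[0,0,0,0,0,0],[0,0,0,0,0,0],[0,0,0,0,0,0]]' 1 45
python3 -c "
from place import *
A=now(); rows(A,RG(0),1); G=np.linalg.inv(A)@TS; print(G.round(4).tolist()); print(Q().round(2))"
```

```text
time: 21.3
tcp_pos: [0.583, -0.1996, 0.0341]
eef_rot: [1.82, -1.399, 1.054]
force: [-0.1, -0.4, 0.4]
opening: 0.0878
grasp_force: 0.0
1 x [-0.15, 0.06, 0.17, -0.02, -0.01, -0.21]
time: 21.9
tcp_pos: [0.5829, -0.1986, 0.0333]
eef_rot: [1.821, -1.396, 1.054]
force: [-0.3, 2.4, 1.5]
opening: 0.0594
grasp_force: 45.0
1 x [-0.03, 0.09, 0.21, -0.08, -0.01, -0.09]
[[-0.8661, -0.0016, 0.4998, -0.0072], [0.0021, -1.0, 0.0005, 0.0008], [0.4998, 0.0015, 0.8661, -0.0459], [0.0, 0.0, 0.0, 1.0]]
[-0.04  1.22 -0.41  1.98  1.64  1.43  1.57]
```

```bash
cat > standfit.py <<'E'
from place import *
def fit(C,O,yaw):
    X=C.reshape(-1,3); 
    for it in range(8):
        c,s=np.cos(yaw),np.sin(yaw); Rm=np.array([[c,s],[-s,c]])
        L=np.c_[(X[:,:2]-O)@Rm.T,X[:,2]]*1000
        dist=np.sin(.61)*(L[:,0]-40)+np.cos(.61)*(L[:,2]-45)
        m=(abs(dist)<(6 if it<4 else 3))&(L[:,0]>-18)&(L[:,0]<34)&(abs(L[:,1])<28)
        P=L[m]; dx=np.median(dist[m])/np.sin(.61)
        # lateral centre as function of x from bin extents
        xs=[];cs=[];ws=[]
        for b in np.arange(-18,34,4):
            k=P[(P[:,0]>=b)&(P[:,0]<b+4)]
            if len(k)>6: xs.append(b+2); cs.append((k[:,1].min()+k[:,1].max())/2); ws.append(k[:,1].max()-k[:,1].min())
        a,b=np.polyfit(xs,cs,1); yaw+=np.arctan(a)*.7; O=O+Rm.T@np.array([dx,b+0*a])/1000
    # plane slope check
    A=np.c_[P[:,0],P[:,1],np.ones(len(P))]; pl=np.linalg.lstsq(A,P[:,2],rcond=None)[0]
    rect=cv2.minAreaRect((X[(abs(L[:,0])<90)&(abs(L[:,1])<50)&(X[:,2]>.004)&(X[:,2]<.012),:2]*1000).astype(np.float32))
    print("O",O.round(4),"yaw",np.degrees(yaw).round(2),"n",len(P),"width",np.median(ws).round(1),"slope",np.arctan(-pl[0]).round(3),"ytilt",pl[1].round(3),"base",np.round(rect[0],1),np.round(rect[1],1),round(rect[2],1)); return O,yaw
if __name__=="__main__":
    for n in("top","scene"):
        p=arm.read_camera(n); C=cloud(p); fit(C,np.array([.463,.177]),d(9.6))
        X=C.reshape(-1,3); px=p["pixels"].reshape(-1,3).astype(int)
        red=(px[:,0]>90)&(px[:,1]<60)&(px[:,2]<60)&(abs(X[:,0]-.56)<.06)&(abs(X[:,1]-.19)<.05)&(X[:,2]>.05); print("red",red.sum(),X[red].mean(0).round(4))
E
python3 standfit.py
```

```text
O [0.4638 0.1776] yaw 9.26 n 471 width 38.7 slope 0.612 ytilt -0.012 base [460.8 182.3] [182.4  91.8] 15.1
red 36 [0.5631 0.1947 0.1125]
O [0.4637 0.1859] yaw -9.64 n 159 width 36.6 slope 0.608 ytilt -0.116 base [480.5 188.7] [109.9  97.6] 7.6
red 34 [0.5675 0.1916 0.1108]
```

```bash
python3 - <<'E'
from place import *
A=now(); G=np.linalg.inv(A)@TS; x=np.array([-np.sqrt(1-G[2,0]**2),0,G[2,0]]); 
G2=np.eye(4); G2[:3,:3]=np.stack([x,np.cross([-x[2]*-1,0,-x[0]],x),[x[2],0,-x[0]]],1); G2[:3,3]=[G[0,3],0,G[2,3]]
print(G2.round(4).tolist(),np.linalg.det(G2[:3,:3])); np.save("grip2.npy",G2)
B=A.copy(); B[2,3]+=.12; A1,q=go(A,B,Q(),5)
S=seat([.463,.177],d(9.6),.09,.01)@np.linalg.inv(G2); print("pre",S.round(3).tolist())
A2,q=go(A1,S,q,wmax=6); A3,q=go(A2,seat([.463,.177],d(9.6))@np.linalg.inv(G2),q,6)
E
```

```text
[[-0.8661, 0.0, 0.4998, -0.0072], [0.0, -1.0, 0.0, 0.0], [0.4998, 0.0, 0.8661, -0.046], [0.0, 0.0, 0.0, 1.0]] 1.0
5 x [2.08, -0.01, -1.2, 0.0, 0.0, 0.0]
end q [-0.02  0.99 -0.45  2.03  1.53  1.42  1.75]
pre [[-0.982, -0.167, -0.085, 0.5], [-0.166, 0.986, -0.014, 0.183], [0.086, 0.0, -0.996, 0.117], [0.0, 0.0, 0.0, 1.0]]
18 x [-1.52, 1.66, -1.07, -2.94, -2.29, 4.61]
end q [-0.01  0.83 -0.73  1.83  0.66  0.85  0.66]
6 x [0.59, 0.01, 1.38, -0.01, 0.0, 0.01]
end q [-0.09  0.9  -0.6   1.99  0.83  0.6   0.47]
```

```bash
python3 -m handwheel '[[0.42,0,-0.24,0,0,0],[1.66,0,-0.96,0,0,0],[2.08,0,-1.2,0,0,0],[2.08,0,-1.2,0,0,0],[2.08,0,-1.2,0,0,0],[2.08,0,-1.2,0,0,0],[0,0,0,0,0,0]]'
python3 - <<'E'
from place import *
import numpy as np
G2=np.load("grip2.npy"); q=Q(); A0=now(); O,yaw=np.array([.4638,.1776]),d(9.4)
S=seat(O,yaw,.09,.01)@np.linalg.inv(G2)
r,n=rows(A0,S,20)
E=T(r[:3]/100,R.from_rotvec(np.radians(r[3:])).as_matrix()); A=A0.copy()
f=np.array([np.cos(yaw),np.sin(yaw),0])
for i in range(n+1):
    tc=(A@G2)[:3,3]; z=A[:3,2]
    low=min((A@G2@np.array([sx*.05,sy*.03,sz*.011,1]))[2] for sx in(1,-1) for sy in(1,-1) for sz in(1,-1))
    # view stand rest in wrist cam
    if i%2==0: print(i,tc.round(3),"tile low",round(low,3),"toolz",z.round(2))
    A=A@E
E
```

```text
time: 22.7
tcp_pos: [0.5833, -0.1992, 0.1558]
eef_rot: [1.82, -1.399, 1.057]
force: [1.0, -0.2, -2.5]
opening: 0.0595
grasp_force: 45.0
20 x [-1.38, 1.51, -0.95, -2.66, -2.05, 4.15]
0 [ 0.572 -0.157  0.172] tile low 0.122 toolz [ 0.23 -0.84 -0.5 ]
2 [ 0.541 -0.135  0.161] tile low 0.108 toolz [ 0.13 -0.82 -0.56]
4 [ 0.515 -0.106  0.15 ] tile low 0.096 toolz [ 0.05 -0.77 -0.63]
6 [ 0.494 -0.074  0.141] tile low 0.085 toolz [-0.03 -0.72 -0.7 ]
8 [ 0.479 -0.038  0.134] tile low 0.078 toolz [-0.09 -0.64 -0.76]
10 [0.47 0.   0.13] tile low 0.075 toolz [-0.14 -0.55 -0.82]
12 [0.467 0.04  0.128] tile low 0.075 toolz [-0.16 -0.45 -0.88]
14 [0.47  0.08  0.131] tile low 0.08 toolz [-0.17 -0.34 -0.92]
16 [0.479 0.118 0.137] tile low 0.09 toolz [-0.16 -0.23 -0.96]
18 [0.493 0.154 0.147] tile low 0.105 toolz [-0.13 -0.12 -0.98]
20 [0.512 0.186 0.161] tile low 0.123 toolz [-0.09 -0.01 -1.  ]
```

```bash
python3 - <<'E'
from place import *
G2=np.load("grip2.npy"); q=Q(); A0=now(); O,yaw=np.array([.4638,.1776]),d(9.4)
S=seat(O,yaw)
M=S.copy(); M[:3,3]=[.52,.01,.22]
A,q=go(A0,M@np.linalg.inv(G2),q,wmax=6.5); print((A)[:3,3])
A,q=go(A,seat(O,yaw,.09,.01)@np.linalg.inv(G2),q,8)
A,q=go(A,seat(O,yaw)@np.linalg.inv(G2),q,6)
E
```

```text
17 x [-0.65, 1.05, -0.77, -3.13, -2.41, 4.88]
end q [ 0.31  0.71 -0.72  1.84  0.56  0.9   1.05]
[0.50852285 0.00812081 0.17391605]
8 x [-0.32, 2.18, 0.68, -0.01, -0.01, 0.01]
end q [-0.05  0.81 -0.65  1.82  0.6   0.81  0.72]
6 x [0.61, 0.0, 1.38, 0.01, 0.0, -0.01]
end q [-0.13  0.88 -0.52  1.99  0.75  0.56  0.55]
```

```bash
python3 -m handwheel '[[-0.65,1.05,-0.77,-3.13,-2.41,4.88],[-0.65,1.05,-0.77,-3.13,-2.41,4.88],[-0.65,1.05,-0.77,-3.13,-2.41,4.88],[-0.65,1.05,-0.77,-3.13,-2.41,4.88],[-0.65,1.05,-0.77,-3.13,-2.41,4.88],[-0.65,1.05,-0.77,-3.13,-2.41,4.88],[-0.65,1.05,-0.77,-3.13,-2.41,4.88],[-0.65,1.05,-0.77,-3.13,-2.41,4.88],[-0.65,1.05,-0.77,-3.13,-2.41,4.88]]' >/dev/null
python3 -m handwheel '[[-0.65,1.05,-0.77,-3.13,-2.41,4.88],[-0.65,1.05,-0.77,-3.13,-2.41,4.88],[-0.65,1.05,-0.77,-3.13,-2.41,4.88],[-0.65,1.05,-0.77,-3.13,-2.41,4.88],[-0.65,1.05,-0.77,-3.13,-2.41,4.88],[-0.65,1.05,-0.77,-3.13,-2.41,4.88],[-0.65,1.05,-0.77,-3.13,-2.41,4.88],[-0.65,1.05,-0.77,-3.13,-2.41,4.88],[0,0,0,0,0,0],[0,0,0,0,0,0]]'
python3 - <<'E'
from standfit import *
G2=np.load("grip2.npy"); A=now(); p=arm.read_camera("wrist"); save(p,"w7.png")
O0=np.array([.4638,.1776])
try: fit(cloud(p,A@p["mount"]),O0,d(9.4))
except Exception as e: print(e)
# tile in tool frame check
Ct=cloud(p,p["mount"]).reshape(-1,3); Tl=(np.c_[Ct,np.ones(len(Ct))]@np.linalg.inv(G2).T)[:,:3]
m=(abs(Tl[:,0])<.06)&(abs(Tl[:,1])<.024)&(abs(Tl[:,2])<.02); print(m.sum(),np.percentile(Tl[m],[1,25,50,75,99],axis=0).round(4).tolist())
for n in("top","scene"):
    try: fit(cloud(arm.read_camera(n)),O0,d(9.4))
    except Exception as e: print(n,e)
E
```

```text
time: 24.6
tcp_pos: [0.507, 0.0071, 0.1707]
eef_rot: [0.253, -3.037, 0.015]
force: [0.1, 0.6, -2.5]
opening: 0.0601
grasp_force: 45.0
O [0.4633 0.1781] yaw 9.99 n 3059 width 40.8 slope 0.61 ytilt 0.009 base [466.9 177.5] [135.3  75.6] 9.3
19733 [[-0.0513, -0.0235, -0.01], [-0.0502, -0.012, -0.0094], [-0.0461, -0.0, -0.009], [-0.0253, 0.012, -0.0012], [0.0061, 0.0235, 0.0115]]
O [0.4634 0.1775] yaw 9.28 n 470 width 38.6 slope 0.612 ytilt 0.005 base [463.5 177.7] [179.9  98.2] 10.0
O [0.4653 0.1766] yaw 10.18 n 394 width 39.5 slope 0.61 ytilt 0.012 base [471.5 169.4] [161.2  78. ] 16.4
```

View pics/w7.png

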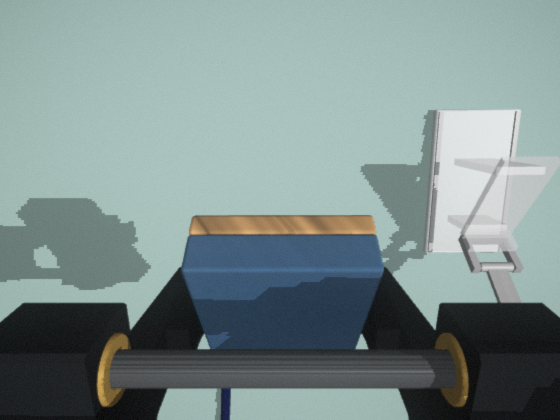

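```bash
python3 - <<'E'
from place import *
G2=np.load("grip2.npy"); A=now(); p=arm.read_camera("wrist")
Ct=cloud(p,p["mount"]).reshape(-1,3); Tl=(np.c_[Ct,np.ones(len(Ct))]@np.linalg.inv(G2).T)[:,:3]
m=(Tl[:,0]>-.047)&(Tl[:,0]<.0)&(abs(Tl[:,1])<.022)&(abs(Tl[:,2]+.0095)<.004); P=Tl[m]
pl=np.linalg.lstsq(np.c_[P[:,:2],np.ones(len(P))],P[:,2],rcond=None)[0]; print("face tilt deg x,y",np.degrees(pl[:2]).round(2),pl[2].round(4),m.sum())
e=(abs(Tl[:,0]+.05)<.004)&(abs(Tl[:,1])<.022)&(Tl[:,2]>-.007)&(Tl[:,2]<.009); print("end x",np.median(Tl[e,0]).round(4), np.polyfit(Tl[e,1],Tl[e,0],1)[0].round(4))
k=(Tl[:,0]<-.044)&(Tl[:,0]>-.056)&(abs(Tl[:,1])<.04)&(Tl[:,2]>-.007)&(Tl[:,2]<.008); print("end y range",np.percentile(Tl[k,1],[.5,99.5]).round(4))
O,yaw=np.array([.4635,.1777]),d(9.5); q=Q()
B=seat(O,yaw,.05,.006)@np.linalg.inv(G2)
A,q=go(A,seat(O,yaw,.09,.006)@np.linalg.inv(G2),q,8); go(A,B,q,3)
E
```

```text
face tilt deg x,y [ 0.09 -0.07] -0.0093 8391
end x -0.0503 0.0037
end y range [-0.03    0.0285]
8 x [-0.38, 2.18, 0.66, -0.01, -0.05, 0.01]
end q [-0.05  0.81 -0.66  1.81  0.6   0.82  0.72]
3 x [0.68, 0.0, 1.17, 0.01, -0.0, -0.01]
end q [-0.08  0.84 -0.61  1.9   0.66  0.7   0.65]
```

```bash
python3 -m handwheel '[[-0.38,2.18,0.66,0,-0.05,0],[-0.38,2.18,0.66,0,-0.05,0],[-0.38,2.18,0.66,0,-0.05,0],[-0.38,2.18,0.66,0,-0.05,0],[-0.38,2.18,0.66,0,-0.05,0],[-0.38,2.18,0.66,0,-0.05,0],[-0.38,2.18,0.66,0,-0.05,0],[-0.38,2.18,0.66,0,-0.05,0],[0,0,0,0,0,0],[0,0,0,0,0,0]]'
python3 - <<'E'
from place import *
G2=np.load("grip2.npy"); A=now(); O,yaw=np.array([.4635,.1777]),d(9.5)
rows(A,seat(O,yaw,.09,.006)@np.linalg.inv(G2),1)
rows(A,seat(O,yaw,.03,.006)@np.linalg.inv(G2),4); rows(A,seat(O,yaw,.006,.006)@np.linalg.inv(G2),8)
E
```

```text
time: 25.8
tcp_pos: [0.5041, 0.1844, 0.1158]
eef_rot: [0.255, -3.046, 0.013]
force: [-0.8, -1.3, -2.9]
opening: 0.0595
grasp_force: 45.0
1 x [0.06, 0.01, 0.08, -0.09, 0.04, 0.06]
4 x [0.77, 0.0, 1.32, -0.02, 0.01, 0.01]
8 x [0.53, 0.0, 0.92, -0.01, 0.01, 0.01]
```

```bash
python3 -m handwheel '[[0.77,0,1.32,-0.02,0.01,0.01],[0.77,0,1.32,-0.02,0.01,0.01],[0.77,0,1.32,-0.02,0.01,0.01],[0.77,0,1.32,-0.02,0.01,0.01],[0.5,0,0.86,0,0,0],[0.3,0,0.5,0,0,0],[0.2,0,0.3,0,0,0],[0,0,0,0,0,0],[0,0,0,0,0,0]]'
cat > chk.py <<'E'
from place import *
G2=np.load("grip2.npy"); A=now(); O,yaw=np.array([.4635,.1777]),d(9.5); S=seat(O,yaw); D=np.linalg.inv(S)@A@G2
print("tile in seat mm (x downslope,y,z into slope)",(D[:3,3]*1000).round(2),"rot",np.degrees(R.from_matrix(D[:3,:3]).as_rotvec()).round(2))
print("force in seat axes",(S[:3,:3].T@arm.sense()["force"]).round(2))
V=np.linalg.inv(A)[:3,:3]@S[:3,:3]; print("1mm downslope row cm",(V[:,0]*.1).round(3),"1mm into slope",(V[:,2]*.1).round(3),"1mm y",(V[:,1]*.1).round(3))
E
python3 chk.py
```

```text
time: 26.7
tcp_pos: [0.4592, 0.177, 0.0509]
eef_rot: [0.251, -3.047, 0.009]
force: [-0.1, 0.9, -2.7]
opening: 0.06
grasp_force: 45.0
tile in seat mm (x downslope,y,z into slope) [ -6.07   0.06 -11.69] rot [0.11 0.13 0.05]
force in seat axes [ 1.57 -0.94  2.16]
1mm downslope row cm [-0.087  0.     0.05 ] 1mm into slope [ 0.05  -0.     0.087] 1mm y [-0.  -0.1 -0. ]
```

```bash
python3 -m handwheel '[[0.1,0,0.174,0,0,0],[0.1,0,0.174,0,0,0],[0.1,0,0.174,0,0,0],[0.05,0,0.087,0,0,0],[-0.087,0,0.05,0,0,0],[-0.087,0,0.05,0,0,0],[-0.087,0,0.05,0,0,0],[-0.087,0,0.05,0,0,0],[0,0,0,0,0,0]]'; python3 chk.py | head -2
python3 -m handwheel '[[-0.087,0,0.05,0,0,0],[0,0,0,0,0,0]]';python3 chk.py | head -2
python3 -m handwheel '[[-0.087,0,0.05,0,0,0],[0,0,0,0,0,0]]';python3 chk.py | head -2
```

```text
time: 27.6
tcp_pos: [0.4581, 0.1767, 0.0424]
eef_rot: [0.251, -3.046, 0.009]
force: [-0.8, 0.6, -2.4]
opening: 0.0594
grasp_force: 45.0
tile in seat mm (x downslope,y,z into slope) [-2.16  0.18 -4.12] rot [0.09 0.08 0.05]
force in seat axes [ 0.82 -0.77  2.37]
time: 27.8
tcp_pos: [0.4588, 0.1768, 0.0419]
eef_rot: [0.251, -3.046, 0.01]
force: [0.2, -0.5, -2.5]
opening: 0.0594
grasp_force: 45.0
tile in seat mm (x downslope,y,z into slope) [-1.25  0.19 -4.08] rot [0.09 0.07 0.05]
force in seat axes [1.51 0.48 1.93]
time: 28.0
tcp_pos: [0.4596, 0.1769, 0.0413]
eef_rot: [0.251, -3.046, 0.009]
force: [-0.6, 1.4, -3.1]
opening: 0.0596
grasp_force: 45.0
tile in seat mm (x downslope,y,z into slope) [-0.24  0.17 -4.08] rot [0.09 0.07 0.05]
force in seat axes [ 1.44 -1.5   2.74]
```

```bash
for i in 1 ; do python3 -m handwheel '[[-0.044,0,0.025,0,0,0],[0,0,0,0,0,0]]' >/dev/null; python3 chk.py | head -2; done
python3 -m handwheel '[[-0.044,0,0.025,0,0,0],[0,0,0,0,0,0]]' >/dev/null;python3 chk.py | head -2
python3 -m handwheel '[[-0.044,0,0.025,0,0,0],[0,0,0,0,0,0]]' >/dev/null;python3 chk.py | head -2
```

```text
tile in seat mm (x downslope,y,z into slope) [ 0.21  0.2  -4.05] rot [0.09 0.07 0.05]
force in seat axes [1.91 0.04 1.97]
tile in seat mm (x downslope,y,z into slope) [ 0.69  0.19 -4.05] rot [0.08 0.07 0.05]
force in seat axes [1.37 0.8  1.72]
tile in seat mm (x downslope,y,z into slope) [ 1.22  0.18 -4.08] rot [0.09 0.07 0.05]
force in seat axes [1.07 0.73 2.36]
```

```bash
python3 -m handwheel '[[-0.044,0,0.025,0,0,0],[0,0,0,0,0,0]]' >/dev/null; python3 chk.py | head -2
python3 -m handwheel '[[-0.044,0,0.025,0,0,0],[0,0,0,0,0,0]]' >/dev/null;python3 chk.py | head -2
```

```text
tile in seat mm (x downslope,y,z into slope) [ 1.28  0.18 -3.91] rot [0.07 0.03 0.04]
force in seat axes [-1.88  0.71  0.92]
tile in seat mm (x downslope,y,z into slope) [ 1.35  0.2  -3.75] rot [ 0.04 -0.01  0.03]
force in seat axes [-5.97  0.2  -0.54]
```

Lip contact: the force along the slope has reversed. I back off 0.4 mm and lower onto the slope.

```bash
python3 -m handwheel '[[0.06,0,-0.034,0,0,0],[0.1,0,0.174,0,0,0],[0.05,0,0.087,0,0,0],[0,0,0,0,0,0]]' >/dev/null; python3 chk.py | head -2
python3 -m handwheel '[[0.025,0,0.044,0,0,0],[0,0,0,0,0,0]]' >/dev/null;python3 chk.py | head -2
python3 -m handwheel '[[0.025,0,0.044,0,0,0],[0,0,0,0,0,0]]' >/dev/null;python3 chk.py | head -2
```

```text
tile in seat mm (x downslope,y,z into slope) [ 1.34  0.1  -1.75] rot [0.06 0.13 0.04]
force in seat axes [-7.96  0.54 -5.99]
tile in seat mm (x downslope,y,z into slope) [ 1.36  0.11 -1.73] rot [0.06 0.17 0.04]
force in seat axes [-10.78   0.8   -8.73]
tile in seat mm (x downslope,y,z into slope) [ 1.38  0.09 -1.74] rot [0.06 0.22 0.05]
force in seat axes [-11.86   1.55 -11.91]
```

```bash
python3 -m handwheel '[[-0.03,0,-0.053,0,0,0],[0.035,0,-0.02,0,0,0],[0,0,0,0,0,0]]' - 15; python3 chk.py | head -2
python3 -m handwheel '[[0,0,0,0,0,0],[0,0,0,0,0,0],[0,0,0,0,0,0],[0,0,0,0,0,0],[0,0,0,0,0,0],[0,0,0,0,0,0],[0,0,0,0,0,0]]' -1
python3 chk.py|head -2
```

```text
time: 30.1
tcp_pos: [0.4596, 0.177, 0.0385]
eef_rot: [0.251, -3.048, 0.009]
force: [-0.7, -0.9, 9.2]
opening: 0.0596
grasp_force: 15.0
tile in seat mm (x downslope,y,z into slope) [ 1.36  0.13 -1.76] rot [0.09 0.19 0.06]
force in seat axes [-5.95  0.79 -7.09]
time: 30.8
tcp_pos: [0.4587, 0.1768, 0.0377]
eef_rot: [0.251, -3.046, 0.009]
force: [-0.5, -0.5, 0.3]
opening: 0.0887
grasp_force: 0.0
tile in seat mm (x downslope,y,z into slope) [ 1.12  0.12 -0.61] rot [0.09 0.06 0.04]
force in seat axes [-0.65  0.4   0.11]
```

```bash
python3 -m handwheel '[[0,0,-1,0,0,0],[0,0,-2,0,0,0],[0,0,-3,0,0,0],[0,0,-4,0,0,0],[0,0,-4,0,0,0],[0,0,-2,0,0,0],[0,0,0,0,0,0]]'
python3 - <<'E'
from place import *
A=now(); p=arm.read_camera("wrist"); save(p,"w8.png"); C=cloud(p,A@p["mount"]).reshape(-1,3)
O,yaw=np.array([.4635,.1777]),d(9.5); S=seat(O,yaw)
def rep(C,px):
    L=(np.c_[C,np.ones(len(C))]@np.linalg.inv(S).T)[:,:3]*1000
    blue=(px[:,2].astype(int)-px[:,0]>25)&(abs(L[:,0])<70)&(abs(L[:,1])<45)&(abs(L[:,2]+11)<6)
    P=L[blue]; pl=np.linalg.lstsq(np.c_[P[:,:2],np.ones(len(P))],P[:,2],rcond=None)[0]
    print(len(P),"tilt deg",np.degrees(pl[:2]).round(2),"face n",-np.median(P[:,2]).round(2),"rect",cv2.minAreaRect(P[:,:2].astype(np.float32)))
rep(C,p["pixels"].reshape(-1,3))
p=arm.read_camera("scene"); rep(cloud(p).reshape(-1,3),p["pixels"].reshape(-1,3))
E
```

```text
time: 31.5
tcp_pos: [0.474, 0.1802, 0.2006]
eef_rot: [0.251, -3.052, 0.006]
force: [0.5, 0.1, -0.8]
opening: 0.0883
grasp_force: 0.0
6863 tilt deg [-0.86 -0.23] face n 11.02 rect ((0.17678451538085938, -1.0567512512207031), (60.01038360595703, 101.086669921875), 89.890380859375)
940 tilt deg [-0.28 -0.34] face n 12.02 rect ((1.0497779846191406, 1.325735092163086), (59.778106689453125, 98.4260025024414), 89.80915832519531)
```

View pics/w8.png

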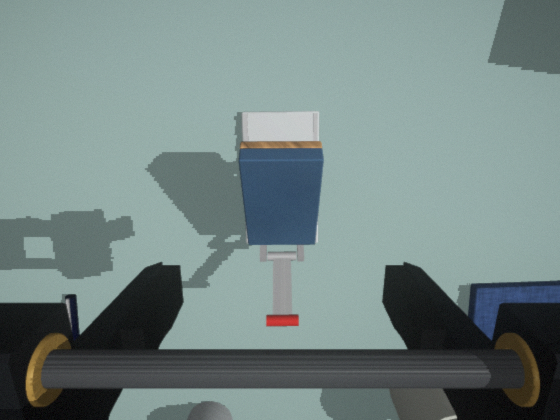

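```bash
cat > clip.py <<'E'
from place import *
O,yaw=np.array([.4635,.1777]),d(9.5); F0=None
def W(x,z): return np.r_[O+np.array([np.cos(yaw),np.sin(yaw)])*x/1000,z/1000]
def P(x,z,t=5): 
    B=pose([0,0,0],189.5,t,-1); B[:3,3]=W(x,z)+TIP*B[:3,2]; return B
def ang(C,px):
    red=(px[:,0].astype(int)>90)&(px[:,1]<60)&(px[:,2]<60)&(abs(C[:,0]-.52)<.09)&(abs(C[:,1]-.187)<.05)&(C[:,2]>.05)
    c=C[red].mean(0); l=(c[:2]-O)@np.array([np.cos(yaw),np.sin(yaw)])*1000; v=np.array([l-64,c[2]*1000-61]); v/=np.linalg.norm(v) 
    return red.sum(),l.round(1),(c[2]*1000).round(1),np.arctan2(v@[.573,.82],v@[-.82,.573]).round(3)
E
python3 - <<'E'
from clip import *
A=now();q=Q()
for a,n in (((138,170),8),((128,98),6),((60,98),8),((60,150),4),((32,140),3),((15,103),6)):
    print(a); A,q=go(A,P(*a),q,n)
for n in("scene","top"):
    p=arm.read_camera(n); print(n,ang(cloud(p).reshape(-1,3),p["pixels"].reshape(-1,3)))
E
```

```text
(138, 170)
8 x [-1.64, 0.01, 0.62, 0.0, 0.02, -0.01]
end q [-0.05  0.89 -0.68  1.5   0.56  1.04  0.87]
(128, 98)
6 x [0.06, -0.0, 1.2, 0.01, -0.0, -0.0]
end q [-0.07  0.97 -0.63  1.57  0.63  0.9   0.81]
(60, 98)
8 x [0.85, -0.0, 0.08, -0.0, -0.0, -0.0]
end q [-0.07  0.9  -0.61  1.79  0.67  0.76  0.69]
(60, 150)
4 x [0.11, -0.0, -1.3, -0.01, -0.01, -0.0]
end q [-0.04  0.83 -0.66  1.76  0.6   0.85  0.75]
(32, 140)
3 x [0.9, -0.01, 0.41, 0.01, 0.0, -0.0]
end q [-0.05  0.81 -0.65  1.85  0.62  0.78  0.69]
(15, 103)
6 x [0.23, 0.0, 0.64, -0.0, 0.0, -0.0]
end q [-0.09  0.85 -0.6   1.92  0.69  0.67  0.62]
scene (np.int64(34), np.float64(104.9), np.float64(111.2), np.float64(1.645))
top (np.int64(41), np.float64(99.8), np.float64(123.0), np.float64(1.485))
```

```bash
python3 -m handwheel '[[-1.64,0,0.62,0,0,0],[-1.64,0,0.62,0,0,0],[-1.64,0,0.62,0,0,0],[-1.64,0,0.62,0,0,0],[-1.64,0,0.62,0,0,0],[-1.64,0,0.62,0,0,0],[-1.64,0,0.62,0,0,0],[-1.64,0,0.62,0,0,0],[0,0,0,0,0,0],[0,0,0,0,0,0],[0,0,0,0,0,0]]' 1 10
python3 - <<'E'
from clip import *
rows(now(),P(128,98),5)
E
```

```text
time: 32.8
tcp_pos: [0.5958, 0.1997, 0.1364]
eef_rot: [0.252, -3.045, 0.01]
force: [-0.1, 0.6, 0.3]
opening: 0.0021
grasp_force: 0.0
5 x [0.06, 0.0, 1.44, 0.01, 0.01, -0.0]
```

```bash
python3 -m handwheel '[[0.06,0,1.44,0,0,0],[0.06,0,1.44,0,0,0],[0.06,0,1.44,0,0,0],[0.06,0,1.44,0,0,0],[0.06,0,1.44,0,0,0],[0,0,0,0,0,0]]'
python3 -m handwheel '[[0.85,0,0.08,0,0,0],[0.85,0,0.08,0,0,0],[0.85,0,0.08,0,0,0],[0.85,0,0.08,0,0,0],[0,0,0,0,0,0]]'
python3 - <<'E'
from clip import *
rows(now(),P(60,98),5)
p=arm.read_camera("scene"); print(ang(cloud(p).reshape(-1,3),p["pixels"].reshape(-1,3)))
E
```

```text
time: 33.4
tcp_pos: [0.5861, 0.1972, 0.0624]
eef_rot: [0.251, -3.042, 0.012]
force: [-0.5, -0.5, 0.1]
opening: 0.0003
grasp_force: 0.0
time: 33.9
tcp_pos: [0.5527, 0.1923, 0.0652]
eef_rot: [0.253, -3.045, 0.011]
force: [-1.1, -0.9, -0.6]
opening: 0.0005
grasp_force: 0.0
5 x [0.66, 0.01, 0.06, 0.0, 0.01, -0.0]
(np.int64(0), np.float64(nan), np.float64(nan), np.float64(nan))clip.py:8: RuntimeWarning: Mean of empty slice.
  c=C[red].mean(0); l=(c[:2]-O)@np.array([np.cos(yaw),np.sin(yaw)])*1000; v=np.array([l-64,c[2]*1000-61]); v/=np.linalg.norm(v)
  ret = um.true_divide(
```

```bash
python3 -m handwheel '[[0.66,0,0.06,0,0,0],[0.66,0,0.06,0,0,0],[0.66,0,0.06,0,0,0],[0.66,0,0.06,0,0,0],[0.66,0,0.06,0,0,0],[0,0,0,0,0,0]]'
python3 -m handwheel '[[-0.2,0,-1.3,0,0,0],[0,0,-1.3,0,0,0],[0,0,-1.3,0,0,0],[0,0,-1.3,0,0,0],[0,0,0,0,0,0]]'
python3 - <<'E' 2>/dev/null
from clip import *
A=now();p=arm.read_camera("wrist"); save(p,"w9.png"); print(ang(cloud(p,A@p["mount"]).reshape(-1,3),p["pixels"].reshape(-1,3)))
for n in("scene","top"):
    p=arm.read_camera(n); print(n,ang(cloud(p).reshape(-1,3),p["pixels"].reshape(-1,3)))
rows(A,P(32,140),3)
E
```

```text
time: 34.55
tcp_pos: [0.5202, 0.1871, 0.0646]
eef_rot: [0.252, -3.044, 0.01]
force: [-0.9, 1.3, -0.1]
opening: 0.0006
grasp_force: 0.5
time: 35.05
tcp_pos: [0.5295, 0.1891, 0.1186]
eef_rot: [0.25, -3.05, 0.007]
force: [0.4, 0.2, -1.0]
opening: 0.0005
grasp_force: 0.0
(np.int64(490), np.float64(38.2), np.float64(118.8), np.float64(0.542))
scene (np.int64(8), np.float64(43.3), np.float64(117.8), np.float64(0.611))
top (np.int64(0), np.float64(nan), np.float64(nan), np.float64(nan))
3 x [1.23, -0.01, 0.49, 0.04, 0.11, -0.04]
```

```bash
python3 -m handwheel '[[1.23,0,0.49,0.04,0.11,-0.04],[1.23,0,0.49,0.04,0.11,-0.04],[1.23,0,0.49,0.04,0.11,-0.04],[0,0,0,0,0,0]]' >/dev/null
python3 -m handwheel '[[0.23,0,0.64,0,0,0],[0.23,0,0.64,0,0,0],[0.23,0,0.64,0,0,0],[0.23,0,0.64,0,0,0],[0.23,0,0.64,0,0,0],[0.23,0,0.64,0,0,0],[0,0,0,0,0,0],[0,0,0,0,0,0]]'
cat > c2.py <<'E'
from clip import *
A=now(); t=A[:3,3]-TIP*A[:3,2]; print("tip stand x,z",((t[:2]-O)@np.array([np.cos(yaw),np.sin(yaw)])*1000).round(2),(t[2]*1000).round(2),"F",np.round(arm.sense()["force"],1))
E
python3 c2.py
python3 -m handwheel '[[0,0,0.1,0,0,0],[0,0,0.1,0,0,0],[0,0,0,0,0,0]]'>/dev/null; python3 c2.py
python3 -m handwheel '[[0,0,0.1,0,0,0],[0,0,0,0,0,0]]' >/dev/null; python3 c2.py
```

```text
time: 36.4
tcp_pos: [0.4734, 0.1791, 0.0678]
eef_rot: [0.254, -3.04, 0.013]
force: [0.2, -0.8, -0.2]
opening: 0.0005
grasp_force: 0.0
tip stand x,z 12.99 100.63 F [ 0.2 -0.8 -0.2]
tip stand x,z 13.0 98.92 F [-0.4  0.   2.6]
tip stand x,z 13.22 98.33 F [-0.7 -0.7  6.2]
```

```bash
python3 -m handwheel '[[0,0,-1,0,0,0],[0,0,-2,0,0,0],[0,0,-3,0,0,0],[0,0,-4,0,0,0],[0,0,-4,0,0,0],[0,0,0,0,0,0]]' | tail -3
python3 - <<'E' 2>/dev/null
from clip import *
S=seat(O,yaw)
def rep(n,C,px):
    print(n,ang(C,px)); L=(np.c_[C,np.ones(len(C))]@np.linalg.inv(S).T)[:,:3]*1000
    b=(px[:,2].astype(int)-px[:,0]>25)&(abs(L[:,0])<70)&(abs(L[:,1])<45)&(abs(L[:,2]+11)<6); Q_=L[b]
    print(" tile rect",cv2.minAreaRect(Q_[:,:2].astype(np.float32)),"n",-np.median(Q_[:,2]).round(2))
    red=(px[:,0].astype(int)>90)&(px[:,1]<60)&(px[:,2]<60)&(abs(L[:,0])<90)&(abs(L[:,1])<45); print(" red in seat",np.median(L[red],0).round(1))
    s=(px.max(1).astype(int)-px.min(1)<30)&(abs(L[:,1])<5)&(L[:,0]>5)&(L[:,0]<45)&(L[:,2]<-11)&(L[:,2]>-30); 
    if s.sum()>10: print(" strap n along x",np.polyfit(L[s,0],-L[s,2],1).round(3),s.sum())
A=now();p=arm.read_camera("wrist"); save(p,"w10.png"); rep("wrist",cloud(p,A@p["mount"]).reshape(-1,3),p["pixels"].reshape(-1,3))
p=arm.read_camera("scene"); rep("scene",cloud(p).reshape(-1,3),p["pixels"].reshape(-1,3))
E
```

```text
force: [-0.4, 0.2, 0.3]
opening: 0.0006
grasp_force: 0.0
wrist (np.int64(305), np.float64(38.0), np.float64(119.1), np.float64(0.54))
 tile rect ((0.04914093017578125, -0.9358444213867188), (60.085060119628906, 100.81476593017578), 89.78040313720703) n 10.85
 red in seat [  5.8  -0.4 -48.7]
scene (np.int64(33), np.float64(41.9), np.float64(119.2), np.float64(0.597))
 tile rect ((1.0699653625488281, 1.5567646026611328), (98.75779724121094, 60.40711212158203), 0.9525697231292725) n 11.87
 red in seat [  9.7   1.9 -50.7]
```

View pics/w10.png

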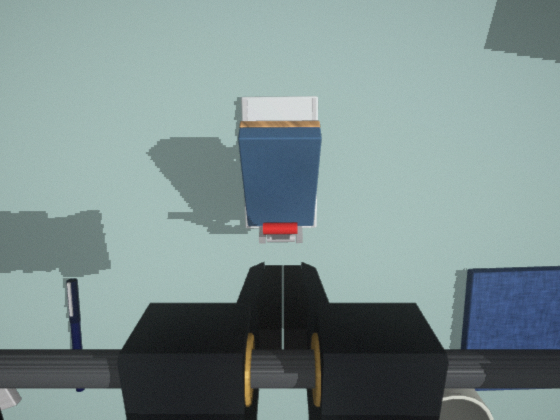

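The red bar is still at (280,229), so the clip stands at about 0.54. My finger came down behind the bar and only touched the tile lightly, and the tile measures unmoved. I'll redo the press with the finger over the bar.

```bash
python3 - <<'E' 2>/dev/null
from clip import *
A=now()
for a,n in (((46,150),5),((44,126),2),((41,119.5),2),((32,113),3),((23,105),3),((18,100.5),3)):
    r,n=rows(A,P(*a),n); A=P(*a)
E
python3 c2.py
```

```text
5 x [-0.56, 0.01, 1.72, -0.01, -0.02, 0.0]
2 x [-0.0, -0.0, 1.2, 0.0, -0.0, 0.0]
2 x [0.12, -0.0, 0.34, 0.0, -0.0, 0.0]
3 x [0.28, -0.0, 0.24, 0.0, -0.0, 0.0]
3 x [0.28, -0.0, 0.29, 0.0, -0.0, 0.0]
3 x [0.15, -0.0, 0.16, 0.0, -0.0, 0.0]
tip stand x,z 25.78 237.97 F [-0.8 -0.3 -0.2]
```

```bash
python3 -m handwheel '[[-0.56,0,1.72,0,0,0],[-0.56,0,1.72,0,0,0],[-0.56,0,1.72,0,0,0],[-0.56,0,1.72,0,0,0],[-0.56,0,1.72,0,0,0],[0,0,0,0,0,0]]' >/dev/null; python3 c2.py
python3 -m handwheel '[[0,0,1.2,0,0,0],[0,0,1.2,0,0,0],[0.12,0,0.34,0,0,0],[0.12,0,0.34,0,0,0],[0,0,0,0,0,0]]' >/dev/null; python3 c2.py
python3 -m handwheel '[[0.28,0,0.24,0,0,0],[0.28,0,0.24,0,0,0],[0.28,0,0.24,0,0,0],[0,0,0,0,0,0]]' >/dev/null; python3 c2.py
python3 -m handwheel '[[0.28,0,0.29,0,0,0],[0.28,0,0.29,0,0,0],[0.28,0,0.29,0,0,0],[0,0,0,0,0,0]]' >/dev/null; python3 c2.py
python3 -m handwheel '[[0.15,0,0.16,0,0,0],[0.15,0,0.16,0,0,0],[0.15,0,0.16,0,0,0],[0,0,0,0,0,0]]' >/dev/null; python3 c2.py
```

```text
tip stand x,z 44.5 145.98 F [ 0.4 -0.5  0.4]
tip stand x,z 37.19 119.15 F [-5.4 -2.3 11.6]
tip stand x,z 29.86 112.41 F [-0.6  0.1  1. ]
tip stand x,z 21.86 103.7 F [-0.7 -0.5 -0.1]
tip stand x,z 19.42 101.08 F [ 3.1 -0.7  8.9]
```

```bash
python3 -m handwheel '[[0,0,-1,0,0,0],[0,0,-2,0,0,0],[0,0,-3,0,0,0],[0,0,-4,0,0,0],[0,0,-4,0,0,0],[0,0,0,0,0,0]]' | head -1
cat > rep.py <<'E'
from clip import *
S=seat(O,yaw)
def rep(n,C,px):
    print(n,ang(C,px)); L=(np.c_[C,np.ones(len(C))]@np.linalg.inv(S).T)[:,:3]*1000
    b=(px[:,2].astype(int)-px[:,0]>25)&(abs(L[:,0])<70)&(abs(L[:,1])<45)&(abs(L[:,2]+11)<6); Q_=L[b]
    print(" tile rect",cv2.minAreaRect(Q_[:,:2].astype(np.float32)),"n",-np.median(Q_[:,2]).round(2))
    red=(px[:,0].astype(int)>90)&(px[:,1]<60)&(px[:,2]<60)&(abs(L[:,0])<90)&(abs(L[:,1])<45); print(" red in seat",np.median(L[red],0).round(1))
    s=(px.max(1).astype(int)-px.min(1)<40)&(abs(L[:,1])<5)&(L[:,0]>5)&(L[:,0]<45)&(L[:,2]<-13)&(L[:,2]>-40); 
    if s.sum()>10: print(" strap n along x",np.polyfit(L[s,0],-L[s,2],1).round(3),np.median(-L[s,2]).round(1),s.sum())
A=now();p=arm.read_camera("wrist"); save(p,"w11.png"); rep("wrist",cloud(p,A@p["mount"]).reshape(-1,3),p["pixels"].reshape(-1,3))
p=arm.read_camera("scene"); rep("scene",cloud(p).reshape(-1,3),p["pixels"].reshape(-1,3))
E
python3 rep.py 2>/dev/null
```

```text
time: 40.5
wrist (np.int64(308), np.float64(14.4), np.float64(99.2), np.float64(0.046))
 tile rect ((-0.20160675048828125, -1.0652828216552734), (60.06661605834961, 100.3056869506836), 89.6937026977539) n 10.86
 red in seat [ -2.1  -0.4 -19.2]
 strap n along x [3.0000e-03 1.7856e+01] 17.9 357
scene (np.int64(33), np.float64(17.6), np.float64(98.7), np.float64(0.072))
 tile rect ((0.8489456176757812, 2.0347976684570312), (97.91091918945312, 61.437034606933594), 0.12296940386295319) n 11.85
 red in seat [  1.2   1.9 -20. ]
 strap n along x [2.0000e-03 1.8774e+01] 18.8 65
```

```bash
python3 -c "
from cell import arm
print(arm.hand_in())"
```

```text
the job is handed in; nothing more can be done
None
```

The tile is on the stand, blue face showing, seated against the lip and centred to within about 1 mm. I then swung the chrome clip fully down along its face (strap measured parallel to the slope), left the other things alone, and handed the job in at about 41 s.

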